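# Sanitise the pocket things in the hall

## Robot

A 6-joint arm with a two-finger parallel gripper is mounted at the origin on the work surface. World frame = base frame: x ahead of the robot, y to its left, z up, the work surface at z = 0. Lengths are in m, angles in rad, forces in N, time in s.
With the tool pointing down it reaches from about 0.35 to 0.875 m from the base axis. Payload 4.2 kg.
Tool frame: the origin (TCP) lies midway between the tips of the shut fingers; the grasp point (between the pads) lies 19 mm behind it; z points along the fingers, y is the line along which they close (so a half turn about z gives the same grasp; the last joint's range is limited). The gripper opens to 87 mm and grips with 3 to 60 N. Pads are 19 mm wide; open, the fingers measure 117 mm over their backs; the gripper's body (75 mm by 190 mm) begins 51 mm behind the grasp point.
Start: joints at [1.464, 0.385, 0.008, 0, -1.194, -0.259], TCP at [0.224, 0.584, 0.223] pointing down, gripper open.
Joint ranges: [-3.14, 3.14], [-1.21, 2.06], [-1.07, 1.41], [-3.16, 2.05], [-2.99, -0.16], [-3.1, 3.1]. Speed limits (rad/s): [2.79, 2.79, 3.14, 3.14, 3.14, 3.14].

## Interface

Orientations are given as a unit quaternion [x, y, z, w].
In Python, from bench import state, capture, get_calibration, close_job gives the robot as it stands.
- The arm moves only by the tool servo_tool, never from a script. Its argument "deltas" is a list of rows, each a list of 3 entries, a list of its own where there are three numbers: the turn, a rotation vector about the tool's x, y, z normalised to -1 to 1, where 1 is pi/4 rad, then the shift along the tool's x, y, z normalised to -1 to 1, where 1 is 0.075 m, then the closure, from 0 (fully open) to 1 (shut). A call has 1 to 8 rows; each row shifts and turns the commanded pose from where the row before left it, along the tool's axes as they then stand; what a row does not reach is not made up. A row lasts 1/8 s, in which the tool goes at most 62.5 mm and 10.7 degrees, less where a joint would pass 70% of its speed; a pose out of reach is approached as far as the arm can. A call with a number of a shift or a turn outside -1 to 1 is refused whole. A call with a gripper value outside its range is refused whole. The fingers move at their own pace and stop on an object; the grip force is fixed at half the most. Time passes only in rows, so rows that do not move let the fingers close. It gives the time, the measured TCP pose, the force, the opening and the grip force at its end, in the units of the state.
- state(): the state, without advancing time (a new reading comes with each control period).
- capture(name): name is "side" or "top"; returns the picture (384x512x3 uint8, red, green, blue); there is no depth.
- get_calibration(name): a dict with "fx", "fy", "cx", "cy" (pixels), "dist" ([k1, k2, p1, p2, k3] as OpenCV has them; the pictures are not rectified), "rvec" (rotation vector, rad) and "tvec" (3), from world to camera coordinates, as OpenCV has them. Camera axes: x right, y down, z forward; pixel columns grow to the right and rows downward; lengths in m; the calibration is good to about 2 mm. A picture is of the moment at which its call begins. get_calibration takes no time and is no camera call.
- close_job(): hands the job in; it is judged then, once.
The state is a dict: "t": time; "joints": joint angles; "joint_velocities": joint speeds; "joint_efforts": joint torques, N m; "ee_pos": TCP position; "eef_rot": TCP orientation; "force": force on the tool from outside, world axes, zero at the start; "torque": the same for the moment, N m; "width": opening from 0.0 (shut) to 1.0 (fully open); "grasp_force": force on a finger pad.
Only numpy, scipy, OpenCV 4.12 (cv2) and the standard library are available. Lean on these libraries where they do the work, as an engineer would, in place of code of your own. Each camera call takes 0.05 s, during which the arm holds its last target. There are 200 camera calls.

## Task

Run the things out of my pockets through the UV sanitiser: lift its lid off by the knob and set it down flat on the bench, knob up, put every pocket thing that lies on the bench (key fob, earbud case, multi-tool, padlock, bicycle light, whichever are there) into the chamber, and put the lid back on, fully home. Then press the power key, the programme key and the start key in that order, one at a time, each fully down and let up before the next; no key may be pressed while the lid is off, because of the lamp, and the stop key not at all. Leave the notebook, the plant pot and the clothes brush where they are.

Things in the scene. Friction and masses are not known exactly. Their poses are not given: they have to be found in the camera images.
- sanitiser: Fixed white housing, 210 (x) by 310 (y) by 88 mm high, origin at the centre of its underside on the bench, z up. A round open steel-lined chamber is sunk into its top at local y = -58 mm (the robot's right); the dark key deck is at local y = +103 mm (left), four keys in a row along local x with a display window behind them.
- chamber (a point): Centre of the chamber's mouth, level with the housing's flat top (88 mm above the bench); axes as the housing. The chamber is 168 mm in inner diameter and 68 mm deep, with a flat floor 20 mm above the bench.
- lid: Loose round aluminium lid, about 360 g; origin at the centre of its underside, z up. Plug 156 mm across, 9 mm deep, fits the chamber with 6 mm play all round; 184 mm flange rests on the housing top (home: origin 9 mm below the mouth). Domed to 20 mm; black knob: stem 20 mm across to 27 mm, head 30 mm across from 29 to 49 mm above the origin. On the bench it stands on its plug.
- key_fob: Car key fob, black plastic with a narrower steel tab at its +x end, lying flat: 66 (x) by 36 (y) by 14 mm, 60 g or so. Origin at the centre of its underside. Loose; one of the pocket things; it may be absent (None from the start).
- earbud_case: White rounded earbud case, 58 (x) by 45 (y) by 24 mm high, 60 g or so. Origin at the centre of its underside. Loose; one of the pocket things; it may be absent (None from the start).
- multitool: Folded steel multi-tool, 80 (x) by 28 (y) by 16 mm high, 200 g or so. Origin at the centre of its underside. Loose; one of the pocket things; it may be absent (None from the start).
- padlock: Brass padlock lying flat, body 34 (x) by 42 (y) by 20 mm high, its steel shackle of 7 mm bar reaching 42 mm from the origin along +x at half height, 26 mm between its legs, 200 g or so. Origin at the centre of the body's underside. Loose; one of the pocket things; it may be absent (None from the start).
- bike_light: Small black bicycle light standing on end, a cylinder 38 mm in diameter and 30 mm high, 70 g or so. Origin at the centre of its underside. Loose; one of the pocket things; it may be absent (None from the start).
- key_power_top (a point): Power key: round, 20 mm in diameter, at local x = +38 mm, the farthest of the four from the robot. Plain white. The point is the centre of the key's top face, 10 mm above the deck; z points up.
- key_programme_top (a point): Programme key: an oblong 16 (x) by 30 (y) mm, at local x = +2 mm, second from the far end. Plain white. The point is the centre of the key's top face, 10 mm above the deck; z points up.
- key_stop_top (a point): Stop key: a square of 18 mm, at local x = -34 mm, between programme and start. Not to be pressed. Plain white. The point is the centre of the key's top face, 10 mm above the deck; z points up.
- key_start_top (a point): Start key: the large round one, 28 mm in diameter, at local x = -72 mm, nearest the robot. Plain white. The point is the centre of the key's top face, 10 mm above the deck; z points up.
- key_power (a joint): Travel of the power key, in metres: 0 up, 0.005 fully down. Springs back; starts to move at 1.5 N, fully down at 5 N; it counts as pressed from about 4 mm.
- key_programme (a joint): Travel of the programme key, in metres: 0 up, 0.005 fully down. Springs back; starts to move at 1.5 N, fully down at 5 N; it counts as pressed from about 4 mm.
- key_stop (a joint): Travel of the stop key, in metres: 0 up, 0.005 fully down. Springs back; starts to move at 1.5 N, fully down at 5 N; it counts as pressed from about 4 mm.
- key_start (a joint): Travel of the start key, in metres: 0 up, 0.005 fully down. Springs back; starts to move at 1.5 N, fully down at 5 N; it counts as pressed from about 4 mm.
- notebook: Bystander: grey notebook lying flat, 154 (x) by 213 (y) by 18 mm. Origin at the centre of its underside.
- plant_pot: Bystander: white ceramic pot 80 mm across and 65 mm high with a succulent (to 115 mm). Origin at the centre of its underside.
- clothes_brush: Bystander: wooden clothes brush on its bristles, 150 (x) by 45 (y) by 34 mm high. Origin at the centre of its underside.
There are look-alikes about, which are no part of the job. Several things have the shape of the lid; the one meant has the colours described above. Several things have the shape of the padlock; the one meant has the colours described above.

How it is judged:
On the way, in this order (a step that is already met when the one before it is completed fails the run):
1. the lid stands flat on the bench, knob up, let go (height (world z) of lid below 0.008 m and angle between lid's own z axis and vertical below 0.1 rad and linear speed of lid below 0.03 m/s and contact force between the fingers and lid below 0.1 N), for 0.2 s.
2. every pocket thing is in the chamber (horizontal distance between each of key_fob, earbud_case, multitool, padlock, bike_light and chamber below 0.09 m and z of each of key_fob, earbud_case, multitool, padlock, bike_light in the frame of chamber below -0.005 m), for 0.2 s.
3. the lid is back on, fully home and let go (horizontal distance between lid and chamber below 0.01 m and z of lid in the frame of chamber below -0.005 m and angle between lid's own z axis and vertical below 0.06 rad and contact force between the fingers and lid below 0.1 N), for 0.2 s.
4. the power key is pressed (value of joint key_power above 0.0038 m), for 0.05 s.
5. all keys are up (value of joint each of key_power, key_programme, key_stop, key_start below 0.001 m), for 0.05 s.
6. the programme key is pressed (value of joint key_programme above 0.0038 m), for 0.05 s.
7. all keys are up (all of step 5), for 0.05 s.
8. the start key is pressed (value of joint key_start above 0.0038 m), for 0.05 s.
At the end, for the whole second after the job is handed in: The lid rests on the chamber within 10 mm of its centre, its underside at least 5 mm below the mouth, level within 0.06 rad; every pocket thing present is in the chamber, origin within 90 mm of its axis and at least 5 mm below the mouth; all keys are up (under 1 mm down) (all of step 2 and all of step 7 and horizontal distance between lid and chamber below 0.01 m and z of lid in the frame of chamber below -0.005 m and angle between lid's own z axis and vertical below 0.06 rad and linear speed of lid below 0.02 m/s); the robot touches nothing.
It fails at once if a key is pressed while the lid is off the chamber (value of joint any of key_power, key_programme, key_stop, key_start above 0.003 m and not (horizontal distance between lid and chamber below 0.014 m and z of lid in the frame of chamber below 0.002 m)).
It fails at once if the stop key is pressed (value of joint key_stop above 0.003 m).
It fails at once if two keys are down at once (value of joint each of key_power, key_programme above 0.003 m or value of joint each of key_power, key_start above 0.003 m or value of joint each of key_programme, key_start above 0.003 m).
It fails at once if the notebook, the plant pot or the clothes brush is moved more than 3 cm (distance of any of notebook, plant_pot, clothes_brush from where it was at the start of the episode above 0.03 m).
Of key_fob, earbud_case, multitool, padlock, bike_light only 3 to 5 are there at a start; the rules pass over those that are not, and their reading is None.
At some moment in a run one of key_fob, earbud_case, multitool, padlock, bike_light may be knocked a few centimetres aside while the robot is not near it.
Once in a run the grip may slacken for a moment while it holds something.
It also fails if it takes over 208 s, if anything falls off the work surface, if the arm or the gripper's body presses on something with over 40 N, if the wrist force passes 120 N, or if a joint passes its speed limit or range.

## Working session

There is one attempt and no reset: what is moved stays moved. The work goes in short steps, Python scripts to look and compute and a tool call to move; the robot and the scene stay as the last step left them, time stands still between calls to the robot, and variables do not carry over. Pictures are saved under pics/ and viewed, at most 14 in all, crops included, and the job is handed in when it is done.

Besides the shell and the picture viewer there is one more tool, called after "Request:" as a command line: name --argument value ..., lists and objects as JSON in quotes. servo_tool: Moves the arm, as the interface text tells. Its arguments: {"type":"object","properties":{"deltas":{"type":"array"}},"required":["deltas"]}

```bash
mkdir -p pics; cat > h.py <<'E'
import numpy as np, cv2
from bench import state, capture, get_calibration, close_job
def save(cam,fn,crop=None,s=1.5):
    im=capture(cam)[:,:,::-1]; np.save('pics/'+fn+'.npy',im)
    crp(im,fn,crop,s)
def crp(im,fn,crop=None,s=1.5):
    if crop: x0,y0,x1,y1=crop; im=im[y0:y1,x0:x1]
    cv2.imwrite('pics/'+fn+'.png',cv2.resize(np.ascontiguousarray(im),None,fx=s,fy=s,interpolation=cv2.INTER_CUBIC))
def ray(cam,uv):
    c=get_calibration(cam);K=np.array([[c['fx'],0,c['cx']],[0,c['fy'],c['cy']],[0,0,1.]])
    p=cv2.undistortPoints(np.array([[uv]],float),K,np.array(c['dist'],float))[0,0]
    R=cv2.Rodrigues(np.array(c['rvec'],float))[0];t=np.array(c['tvec'],float).ravel()
    return -R.T@t, R.T@np.array([p[0],p[1],1.])
def atz(cam,uv,z):
    o,d=ray(cam,uv); return o+d*(z-o[2])/d[2]
def tri(uv1,uv2):  # top, side
    o1,d1=ray('top',uv1);o2,d2=ray('side',uv2)
    s=np.linalg.lstsq(np.c_[d1,-d2],o2-o1,rcond=None)[0]
    a=o1+d1*s[0];b=o2+d2*s[1];return (a+b)/2,np.linalg.norm(a-b)
def px(cam,P):
    c=get_calibration(cam);K=np.array([[c['fx'],0,c['cx']],[0,c['fy'],c['cy']],[0,0,1.]])
    return cv2.projectPoints(np.array(P,float).reshape(-1,3),np.array(c['rvec'],float),np.array(c['tvec'],float),K,np.array(c['dist'],float))[0][:,0]
E
python3 -c "
from h import *
np.set_printoptions(precision=4,suppress=True)
save('top','t0');save('side','s0');print(state())
for c in('top','side'):print(ray(c,(256,192)),get_calibration(c)['fx'])
"
```

```text
{'t': 0.1, 'joints': array([ 1.4636,  0.3855,  0.0068, -0.0004, -1.194 , -0.2586]), 'joint_velocities': array([-0.0012, -0.0005,  0.0039,  0.0017,  0.0002, -0.002 ]), 'joint_efforts': array([  0.    , -39.1688,  18.7937,   4.2318,   0.0135,  -0.0001]), 'ee_pos': array([0.2234, 0.5832, 0.2216]), 'eef_rot': array([ 0.9833, -0.182 , -0.0001,  0.0009]), 'force': array([-0.4171, -0.589 , -0.0915]), 'torque': array([ 0.0016, -0.0065, -0.0434]), 'grasp_force': 0.0, 'width': 1.0019494815938708}
(array([ 0.3637, -0.0521,  1.0763]), array([ 0.1468, -0.0038, -0.9892])) 379.48690719565127
(array([ 0.0624, -0.5081,  0.8551]), array([ 0.4662,  0.4532, -0.7599])) 390.7818753762949
```

View pics/t0.png

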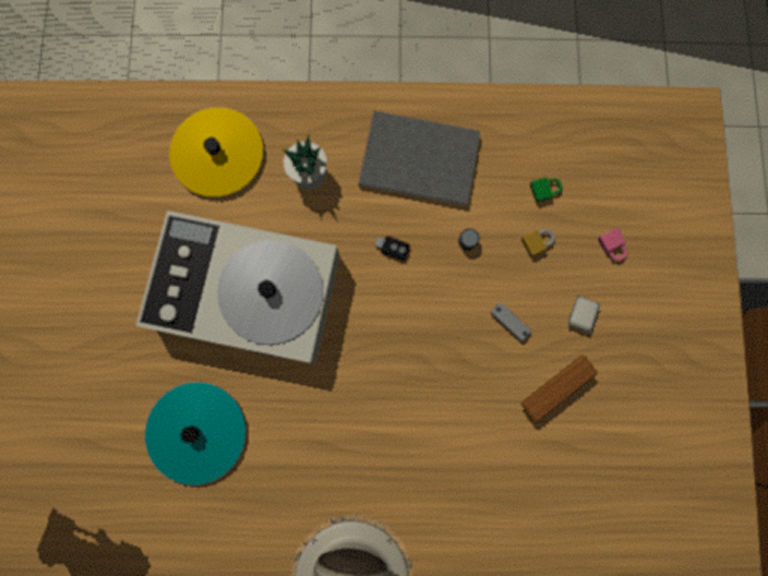

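View pics/s0.png

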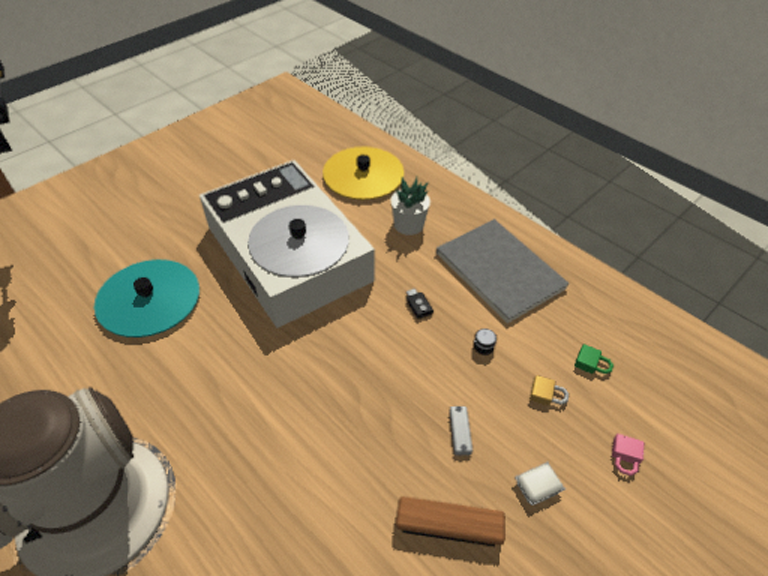

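Lid candidates (top, 768 px view): silver on the housing (267,289), yellow (212,150), teal (195,432); the silver one is meant. Padlock candidates: brass (537,243), green (545,188), pink (613,243); the brass one is meant. All five pocket things are there: fob (393,248), light (470,240), padlock, multi-tool (512,323), earbud case (584,315). Close crops next.

```bash
python3 -c "
from h import *
t=np.load('pics/t0.npy');s=np.load('pics/s0.npy')
crp(t,'c1',(245,145,405,235),5);crp(s,'c2',(265,185,415,345),3.7);crp(t,'c3',(90,135,230,245),5);crp(s,'c4',(130,100,255,220),5)
"
```

```text
(no output)
```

View pics/c1.png

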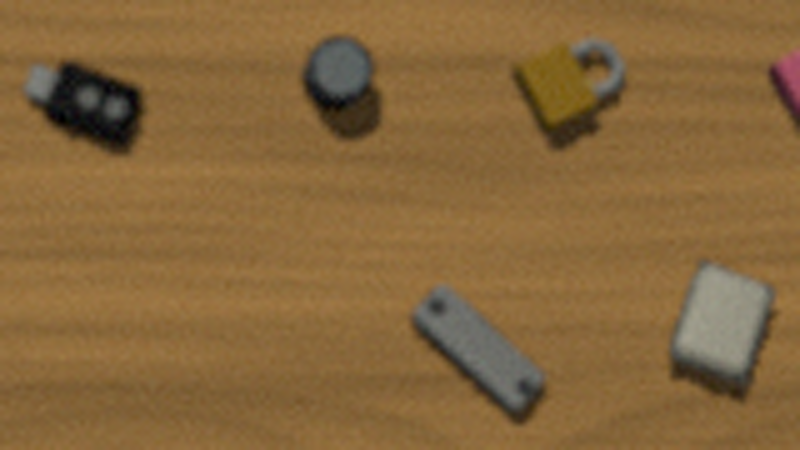

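View pics/c2.png

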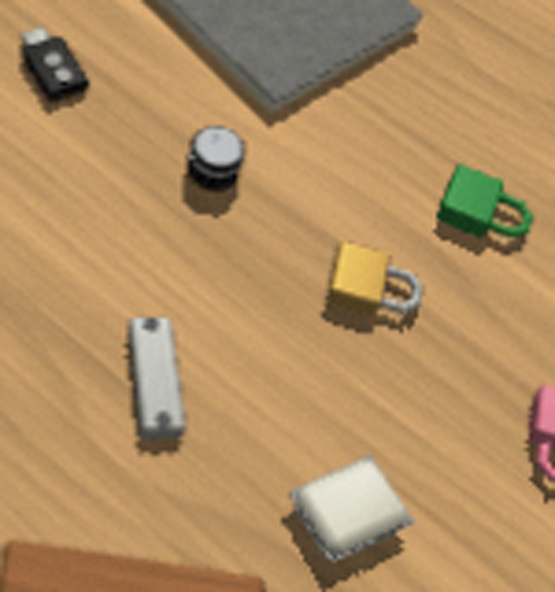

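View pics/c3.png

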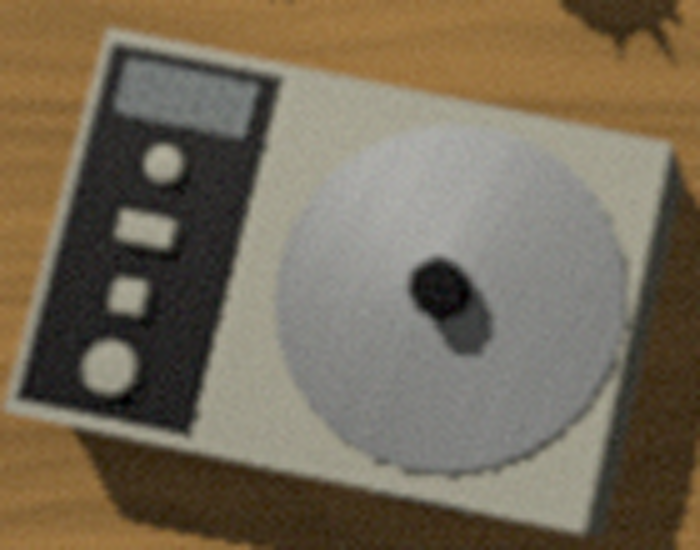

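View pics/c4.png

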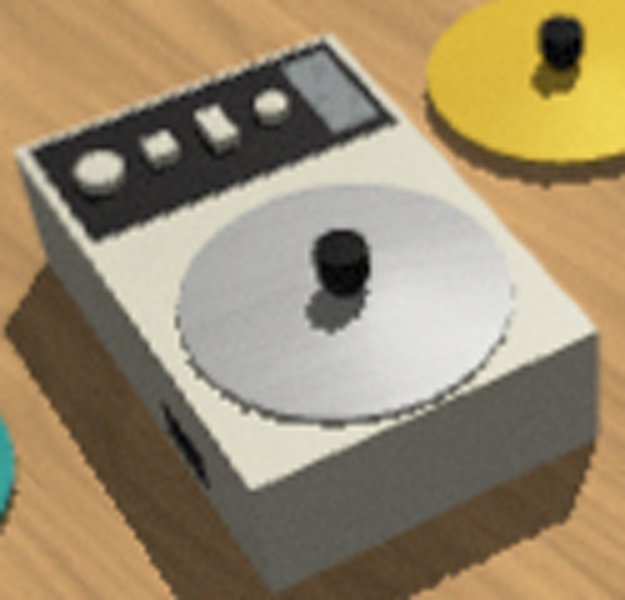

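The crops show the true lid is silver with a black knob (c3: 440,285), and the keys run power to start at (164,162) to (109,365). The brass padlock's shackle points right. The multi-tool dots, fob dots and light top are clear in both views.

```bash
cat > m.py <<'E'
from h import *
from scipy.optimize import least_squares
np.set_printoptions(precision=4,suppress=True)
T=lambda p,o,s:((p[0]+.5)/s-.5+o[0],(p[1]+.5)/s-.5+o[1])
o1=lambda p:T(p,(245,145),5);o2=lambda p:T(p,(265,185),3.7);o3=lambda p:T(p,(90,135),5);o4=lambda p:T(p,(130,100),5)
for n,a,b in [('fob1',(88,97),(53,59)),('fob2',(116,108),(63,75)),('fobtab',(30,78),(30,34)),('light',(340,70),(219,149)),('pad',(557,86),(360,272)),('shackle',(622,75),(420,290)),
 ('mt1',(437,306),(151,325)),('mt2',(528,385),(163,420)),('ear',(725,322),(353,503))]:
    print(n,*tri(o1(a),o2(b)))
P=[]
for n,a,b in [('A',(108,30),(330,38)),('B',(672,143),(597,333)),('C',(590,533),(252,490)),('D',(10,408),(18,152)),('knob',(440,283),(341,243)),
 ('pow',(164,160),(271,101)),('prog',(146,226),(218,123)),('stop',(128,293),(160,143)),('start',(109,363),(99,165))]:
    p=tri(o3(a),o4(b));print(n,*p);P.append((n,o3(a),o4(b)))
L={'A':(.105,.155,.088),'B':(.105,-.155,.088),'C':(-.105,-.155,.088),'D':(-.105,.155,.088)}
def w(q,l):
    c,s=np.cos(q[2]),np.sin(q[2]);return np.array([q[0]+c*l[0]-s*l[1],q[1]+s*l[0]+c*l[1],l[2]+q[3]])
f=lambda q:np.concatenate([np.r_[px('top',w(q,L[n]))[0]-a,px('side',w(q,L[n]))[0]-b] for n,a,b in P if n in L])
r=least_squares(f,[.5,.2,0,0]);print('housing',r.x,np.abs(r.fun).max())
print('chamber',w(r.x,(0,-.058,.088)))
for n,x in (('pow',.038),('prog',.002),('stop',-.034),('start',-.072)): print(n,w(r.x,(x,.103,.098)))
E
python3 m.py
```

```text
fob1 [ 0.6023 -0.0733  0.0138] 0.000355480501132486
fob2 [ 0.5959 -0.0894  0.0145] 0.0002830295112839709
fobtab [ 0.6147 -0.0394  0.0043] 0.0020420215681908427
light [ 0.6172 -0.217   0.0261] 0.0016215312166044825
pad [ 0.6109 -0.3434  0.0178] 0.0014974521136656821
shackle [ 0.6167 -0.3794  0.0306] 0.006913301557489423
mt1 [ 0.4831 -0.271   0.0146] 0.00017000083955609295
mt2 [ 0.4378 -0.3202  0.0169] 0.0021992681885929866
ear [ 0.4746 -0.433   0.0217] 0.0008917020771369983
A [0.6493 0.3366 0.0816] 0.0003945199266275585
B [0.5874 0.0303 0.085 ] 0.0010758178615508317
C [0.3807 0.068  0.0914] 0.000840644630088047
D [0.444  0.3726 0.0871] 0.0009283035015503165
knob [0.5043 0.1416 0.1311] 0.0006835792139386482
pow [0.5738 0.2965 0.0972] 0.0006674806697968125
prog [0.5393 0.3041 0.0956] 0.00048151802399157577
stop [0.5032 0.311  0.0972] 0.00019976584038715445
start [0.4662 0.3185 0.0978] 0.0006283321880681826
housing [ 0.5153  0.202  -0.1975 -0.0024] 0.8193892145191057
chamber [0.5039 0.1452 0.0856]
pow [0.5727 0.2956 0.0956]
prog [0.5374 0.3026 0.0956]
stop [0.5021 0.3097 0.0956]
start [0.4649 0.3172 0.0956]
```

```bash
cat > plan.py <<'E'
# usage: plan.py "x y z psi_deg closure [hold]" ... ; rows from measured pose through the waypoints
import sys; from h import *; from scipy.spatial.transform import Rotation as Ro
s=state();p=np.array(s['ee_pos']);R=Ro.from_quat(s['eef_rot']);c=R.as_matrix()
print('t %.1f'%s['t'],p.round(4),'psi %.1f'%np.degrees(np.arctan2(c[1,0],c[0,0])),'tilt %.3f'%np.arccos(-c[2,2]),'w %.3f'%s['width'])
rows=[]
for a in sys.argv[1:]:
    v=[float(k) for k in a.split()];x=np.array(v[:3]);ps=np.radians(v[3])
    Rt=Ro.from_matrix(np.array([[np.cos(ps),np.sin(ps),0],[np.sin(ps),-np.cos(ps),0],[0,0,-1]]).T.T)
    rv=(R.inv()*Rt).as_rotvec();n=max(1,int(np.ceil(max(np.linalg.norm(x-p)/.05,np.degrees(np.linalg.norm(rv))/9.5))))
    for i in range(n):
        rv=(R.inv()*Rt).as_rotvec()/(n-i);d=R.inv().apply(x-p)/(n-i)
        r=np.round(rv/(np.pi/4),3);q=np.round(d/.075,2)
        rows.append([r.tolist(),q.tolist(),v[4]]);p=p+R.apply(q*.075);R=R*Ro.from_rotvec(r*np.pi/4)
    rows+=[[[0,0,0],[0,0,0],v[4]]]*(int(v[5]) if len(v)>5 else 0)
import json
for i in range(0,len(rows),8):print(json.dumps(rows[i:i+8]).replace('0.0,','0,').replace('0.0]','0]').replace(' ',''))
E
python3 plan.py ".504 .142 .19 -70 0 2"; python3 - <<'E'
from h import *
t=np.load('pics/t0.npy').astype(np.uint8)[145:235,245:405]
hsv=cv2.cvtColor(t,cv2.COLOR_BGR2HSV)
T=lambda m:[tuple((np.array(q)+[245,145]).round(1)) for q in m]
def seg(m,box):
    k=np.zeros(m.shape,np.uint8);x0,y0,x1,y1=box;k[y0:y1,x0:x1]=m[y0:y1,x0:x1]
    c=max(cv2.findContours(k,0,2)[0],key=cv2.contourArea);return cv2.boxPoints(cv2.minAreaRect(c))+[245,145]
B=hsv[...,1]<90
for n,m,b,z in [('mt',B,(80,55,112,86),.016),('ear',B,(132,50,158,80),.024),('pad',(hsv[...,0]>18)&(hsv[...,1]>170),(100,5,122,28),.02),('fob',hsv[...,2]<60,(5,10,32,32),.014)]:
    q=np.array([atz('top',p,z)[:2] for p in seg(m.astype(np.uint8),b)]);e=np.roll(q,-1,0)-q
    print(n,q.mean(0).round(4),[(round(np.linalg.norm(v)*1000),round(float(np.degrees(np.arctan2(v[1],v[0])))%180)) for v in e[:2]])
E
```

```text
t 0.1 [0.2234 0.5832 0.2216] psi -21.0 tilt 0.002 w 1.002
[[[0,-0,0.099],[0.51,0.38,0.04],0],[[0,-0,0.099],[0.54,0.34,0.04],0],[[0,-0,0.099],[0.56,0.29,0.04],0],[[0,-0,0.099],[0.58,0.25,0.04],0],[[0,-0,0.099],[0.6,0.2,0.04],0],[[0,-0,0.099],[0.61,0.16,0.04],0],[[0,-0,0.099],[0.63,0.11,0.04],0],[[0,-0,0.099],[0.63,0.06,0.04],0]]
[[[0.001,-0.001,0.099],[0.63,0.01,0.04],0],[[0,-0,0.099],[0.63,-0.04,0.03],0],[[0.001,-0.001,0.1],[0.63,-0.09,0.04],0],[[0,0,0],[0,0,0],0],[[0,0,0],[0,0,0],0]]
mt [ 0.4595 -0.2935] [(30, 137), (81, 47)]
ear [ 0.4741 -0.4302] [(60, 159), (48, 72)]
pad [ 0.6087 -0.3423] [(38, 120), (45, 28)]
fob [ 0.5969 -0.0765] [(37, 160), (52, 69)]
```

Request:
servo_tool --deltas '[[[0,0,0.1],[0.51,0.38,0.04],0],[[0,0,0.1],[0.54,0.34,0.04],0],[[0,0,0.1],[0.56,0.29,0.04],0],[[0,0,0.1],[0.58,0.25,0.04],0],[[0,0,0.1],[0.6,0.2,0.04],0],[[0,0,0.1],[0.61,0.16,0.04],0],[[0,0,0.1],[0.63,0.11,0.04],0],[[0,0,0.1],[0.63,0.06,0.04],0]]'

```text
t: 1.1
ee_pos: [0.4271, 0.2605, 0.1982]
eef_rot: [0.878, -0.478, -0.0, 0.0]
force: [0.2, 1.1, -0.4]
width: 0.998
grasp_force: 0.0
```

Request:
servo_tool --deltas '[[[0,0,0.1],[0.63,0.01,0.04],0],[[0,0,0.1],[0.63,-0.04,0.03],0],[[0,0,0.1],[0.63,-0.09,0.04],0],[[0,0,0],[0,0,0],0],[[0,0,0],[0,0,0],0]]'

```text
t: 1.72
ee_pos: [0.5022, 0.1414, 0.19]
eef_rot: [0.817, -0.577, -0.0, 0.0]
force: [-0.3, -0.8, -0.3]
width: 0.998
grasp_force: 0.0
```

```bash
python3 plan.py ".504 .142 .102 -70 0 1"
```

```text
t 1.7 [0.5022 0.1414 0.19  ] psi -70.5 tilt 0.001 w 0.998
[[[0,0,-0.005],[0,-0.01,0.59],0],[[0.001,0,-0.006],[0,-0.02,0.58],0],[[0,0,0],[0,0,0],0]]
```

Request:
servo_tool --deltas '[[[0,0,0],[0,-0.02,0.4],0],[[0,0,0],[0,-0.01,0.4],0],[[0,0,0],[0,0,0.37],0],[[0,0,0],[0,0,0],0.7],[[0,0,0],[0,0,0],0.8],[[0,0,0],[0,0,0],0.9],[[0,0,0],[0,0,0],1],[[0,0,0],[0,0,0],1]]'

```text
t: 2.72
ee_pos: [0.5047, 0.1424, 0.103]
eef_rot: [0.817, -0.577, 0.0, -0.0]
force: [-0.6, -1.3, 0.2]
width: 0.521
grasp_force: 0.0
```

Request:
servo_tool --deltas '[[[0,0,0],[0,0,0],1],[[0,0,0],[0,0,0],1],[[0,0,0],[0,0,-0.2],1],[[0,0,0],[0,0,-0.4],1],[[0,0,0],[0,0,-0.6],1],[[0,0,0],[0,0,0],1]]'

```text
t: 3.48
ee_pos: [0.5068, 0.1434, 0.1968]
eef_rot: [0.817, -0.577, 0.002, -0.004]
force: [0.8, 0.3, -4.8]
width: 0.333
grasp_force: 30.0
```

```bash
python3 plan.py ".42 -.11 .18 -70 1 1" ".42 -.11 .05 -70 1 2"
```

```text
t 3.5 [0.5068 0.1434 0.1968] psi -70.4 tilt 0.009 w 0.333
[[[-0.002,0,-0.002],[0.47,0.37,0.03],1.0],[[-0.002,0,-0.002],[0.46,0.37,0.03],1.0],[[-0.002,0,-0.001],[0.47,0.37,0.04],1.0],[[-0.002,0.001,-0.002],[0.46,0.37,0.04],1.0],[[-0.002,0,-0.001],[0.46,0.38,0.03],1.0],[[-0.001,0.001,-0.002],[0.47,0.37,0.04],1.0],[[0,0,0],[0,0,0],1.0],[[-0,-0,0],[-0,0,0.58],1.0]]
[[[-0,-0,0],[-0,0,0.58],1.0],[[-0,-0,0],[-0,0,0.57],1.0],[[0,0,0],[0,0,0],1.0],[[0,0,0],[0,0,0],1.0]]
```

Request:
servo_tool --deltas '[[[0,0,0],[0.2,0.17,0.02],1],[[0,0,0],[0.47,0.37,0.03],1],[[0,0,0],[0.47,0.37,0.04],1],[[0,0,0],[0.46,0.37,0.04],1],[[0,0,0],[0.46,0.38,0.03],1],[[0,0,0],[0.47,0.37,0.04],1],[[0,0,0],[0.26,0.2,0.02],1],[[0,0,0],[0,0,0.3],1]]'

```text
t: 4.47
ee_pos: [0.4153, -0.1127, 0.1531]
eef_rot: [0.816, -0.578, -0.0, -0.0]
force: [1.0, -0.3, -3.4]
width: 0.336
grasp_force: 30.0
```

Request:
servo_tool --deltas '[[[0,0,0],[0,0,0.58],1],[[0,0,0],[0,0,0.57],1],[[0,0,0],[0,0,0.25],1],[[0,0,0],[0,0,0],1],[[0,0,0],[0,0,0],1]]'

```text
t: 5.1
ee_pos: [0.4169, -0.1111, 0.0489]
eef_rot: [0.817, -0.577, 0.0, -0.0]
force: [-0.4, 0.0, -4.8]
width: 0.336
grasp_force: 30.0
```

```bash
python3 plan.py ".42 -.11 .025 -70 1 1"
```

```text
t 5.1 [ 0.4169 -0.1111  0.0489] psi -70.5 tilt 0.000 w 0.336
[[[-0,-0,-0.01],[0,-0.04,0.32],1.0],[[0,0,0],[0,0,0],1.0]]
```

Lower to contact, watching the force.

Request:
servo_tool --deltas '[[[0,0,0],[0,0,0.15],1],[[0,0,0],[0,0,0.14],1],[[0,0,0],[0,0,0],1],[[0,0,0],[0,0,0],1]]'

```text
t: 5.6
ee_pos: [0.4171, -0.1108, 0.0268]
eef_rot: [0.817, -0.577, 0.0, 0.0]
force: [0.7, 0.5, -3.7]
width: 0.334
grasp_force: 30.0
```

Request:
servo_tool --deltas '[[[0,0,0],[0,0,0.03],1],[[0,0,0],[0,0,0],1]]'

```text
t: 5.85
ee_pos: [0.417, -0.1108, 0.0246]
eef_rot: [0.817, -0.577, 0.0, -0.0]
force: [-0.2, -0.4, -3.6]
width: 0.33
grasp_force: 30.0
```

Request:
servo_tool --deltas '[[[0,0,0],[0,0,0.03],1],[[0,0,0],[0,0,0],1]]'

```text
t: 6.1
ee_pos: [0.4173, -0.1108, 0.0236]
eef_rot: [0.817, -0.577, 0.0, -0.0]
force: [-3.1, 1.7, 9.2]
width: 0.335
grasp_force: 30.0
```

Request:
servo_tool --deltas '[[[0,0,0],[0,0,0.02],1],[[0,0,0],[0,0,0],1]]'

```text
t: 6.35
ee_pos: [0.4173, -0.1108, 0.0234]
eef_rot: [0.817, -0.576, 0.0, 0.0]
force: [-6.7, 3.6, 23.6]
width: 0.332
grasp_force: 30.0
```

Request:
servo_tool --deltas '[[[0,0,0],[0,0,-0.02],0],[[0,0,0],[0,0,0],0],[[0,0,0],[0,0,0],0],[[0,0,0],[0,0,0],0],[[0,0,0],[0,0,0],0],[[0,0,0],[0,0,-0.4],0],[[0,0,0],[0,0,-0.6],0],[[0,0,0],[0,0,-0.6],0]]'

```text
t: 7.35
ee_pos: [0.4166, -0.1109, 0.1434]
eef_rot: [0.817, -0.577, -0.0, 0.0]
force: [1.0, -0.1, -0.1]
width: 0.998
grasp_force: 0.0
```

```bash
python3 -c "
from h import *
save('top','t1',(70,120,420,300),2.2)"; python3 plan.py ".4595 -.2935 .10 -133 0 1" ".4595 -.2935 .003 -133 0 1"
```

```text
t 7.4 [ 0.4207 -0.1111  0.1493] psi -70.4 tilt 0.012 w 0.997
[[[-0.002,0,0.199],[0.35,0.05,0.1],0],[[-0.002,0,0.199],[0.35,-0.01,0.09],0],[[-0.002,0,0.199],[0.35,-0.06,0.1],0],[[-0.002,0,0.199],[0.34,-0.12,0.09],0],[[-0.002,0.001,0.199],[0.31,-0.17,0.1],0],[[-0.002,0.001,0.199],[0.28,-0.21,0.09],0],[[-0.003,0,0.198],[0.25,-0.26,0.09],0],[[0,0,0],[0,0,0],0]]
[[[0,0,0],[0,0,0.65],0],[[0,0,0],[0,0,0.65],0],[[0,0,0],[0,0,0],0]]
```

View pics/t1.png

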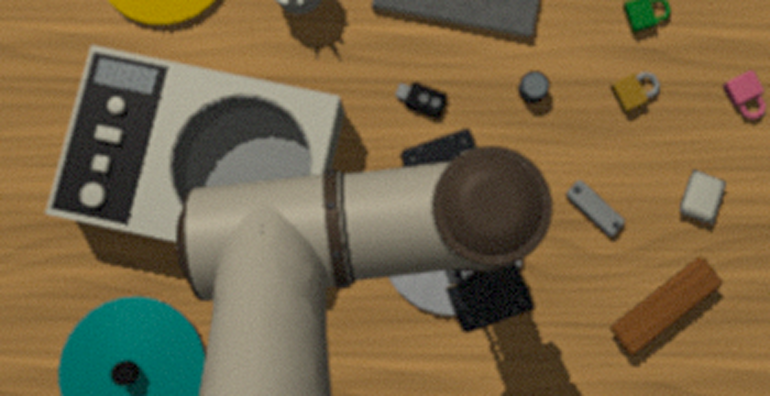

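The arm hides much of the lid, which stands on the bench. The chamber is open and the pocket things are unmoved. On to the multi-tool.

Request:
servo_tool --deltas '[[[0,0,0.2],[0.35,0.05,0.1],0],[[0,0,0.2],[0.35,-0.01,0.09],0],[[0,0,0.2],[0.35,-0.06,0.1],0],[[0,0,0.2],[0.34,-0.12,0.09],0],[[0,0,0.2],[0.31,-0.17,0.1],0],[[0,0,0.2],[0.28,-0.21,0.09],0],[[0,0,0.2],[0.25,-0.26,0.09],0],[[0,0,0],[0,0,0],0]]'

```text
t: 8.4
ee_pos: [0.4545, -0.2943, 0.0915]
eef_rot: [-0.394, 0.919, 0.001, -0.001]
force: [-0.5, -0.3, -0.1]
width: 0.997
grasp_force: 0.0
```

```bash
python3 plan.py ".4595 -.2935 .003 -133 0 1"
```

```text
t 8.4 [ 0.4545 -0.2943  0.0915] psi -133.6 tilt 0.002 w 0.997
[[[0.001,-0.001,-0.006],[-0.03,-0.02,0.59],0],[[0.001,-0,-0.006],[-0.02,-0.02,0.59],0],[[0,0,0],[0,0,0],0]]
```

Request:
servo_tool --deltas '[[[0,0,0],[-0.03,-0.02,0.45],0],[[0,0,0],[-0.02,-0.02,0.45],0],[[0,0,0],[0,0,0.26],0],[[0,0,0],[0,0,0],0.6],[[0,0,0],[0,0,0],1],[[0,0,0],[0,0,0],1],[[0,0,0],[0,0,0],1],[[0,0,0],[0,0,0],1]]'

```text
t: 9.4
ee_pos: [0.4598, -0.2926, 0.0063]
eef_rot: [-0.395, 0.919, -0.0, 0.0]
force: [-0.3, -0.2, -0.3]
width: 0.516
grasp_force: 0.0
```

Request:
servo_tool --deltas '[[[0,0,0],[0,0,0],1],[[0,0,0],[0,0,-0.3],1],[[0,0,0],[0,0,-0.6],1],[[0,0,0],[0,0,-0.7],1],[[0,0,0],[0,0,-0.5],1],[[0,0,0],[0,0,0],1]]'

```text
t: 10.15
ee_pos: [0.4616, -0.2933, 0.167]
eef_rot: [-0.395, 0.919, -0.003, 0.003]
force: [0.2, -0.5, -0.2]
width: 0.006
grasp_force: 0.0
```

```bash
cat > place.py <<'E'
import sys,numpy as np
u,v=float(sys.argv[1]),float(sys.argv[2]);p=np.radians(-70)
print(*(np.array([.504,.1445])+u*np.array([np.cos(p),np.sin(p)])+v*np.array([np.sin(p),-np.cos(p)])).round(4))
E
q=$(python3 place.py 0 .044); python3 plan.py "$q .15 -70 1 1" "$q .048 -70 1 1"
```

```text
t 10.2 [ 0.4616 -0.2933  0.167 ] psi -133.4 tilt 0.008 w 0.006
[[[-0.001,-0,-0.157],[-0.46,0.43,0.02],1.0],[[-0.001,-0,-0.157],[-0.5,0.37,0.02],1.0],[[-0.001,-0,-0.157],[-0.55,0.31,0.03],1.0],[[-0.001,-0,-0.156],[-0.58,0.23,0.02],1.0],[[-0.001,-0,-0.157],[-0.6,0.16,0.03],1.0],[[-0.001,-0,-0.156],[-0.62,0.09,0.02],1.0],[[-0.001,-0.001,-0.157],[-0.63,0.01,0.03],1.0],[[-0.002,-0.001,-0.156],[-0.62,-0.07,0.02],1.0]]
[[[-0.001,0,-0.157],[-0.61,-0.14,0.03],1.0],[[0,0,0],[0,0,0],1.0],[[-0,0,0],[-0,0,0.45],1.0],[[-0,0,0],[-0,0,0.45],1.0],[[-0,0,0],[-0,0,0.46],1.0],[[0,0,0],[0,0,0],1.0]]
```

The fingers had not closed when I lifted (they need about 1 s). Retry with a longer closing time.

Request:
servo_tool --deltas '[[[0,0,0],[0.02,-0.01,0],0],[[0,0,0],[0,0,0.3],0],[[0,0,0],[0,0,0.5],0],[[0,0,0],[0,0,0.3],0],[[0,0,0],[0,0,0],0],[[0,0,0],[0,0,0],0],[[0,0,0],[0,0,0],0],[[0,0,0],[0,0,0],0]]'

```text
t: 11.15
ee_pos: [0.4596, -0.2943, 0.0817]
eef_rot: [-0.395, 0.919, -0.001, 0.001]
force: [-0.5, 0.9, 0.0]
width: 0.833
grasp_force: 0.0
```

```bash
python3 -c "
from h import *
save('side','s1',(265,185,415,345),3.7)"; python3 plan.py ".4595 -.2935 .003 -133 0 1"
```

```text
t 11.2 [ 0.4595 -0.2943  0.0815] psi -133.5 tilt 0.001 w 0.881
[[[-0.001,0,-0.005],[-0,0,0.52],0],[[-0.001,0.001,-0.005],[-0.01,0.01,0.53],0],[[0,0,0],[0,0,0],0]]
```

View pics/s1.png

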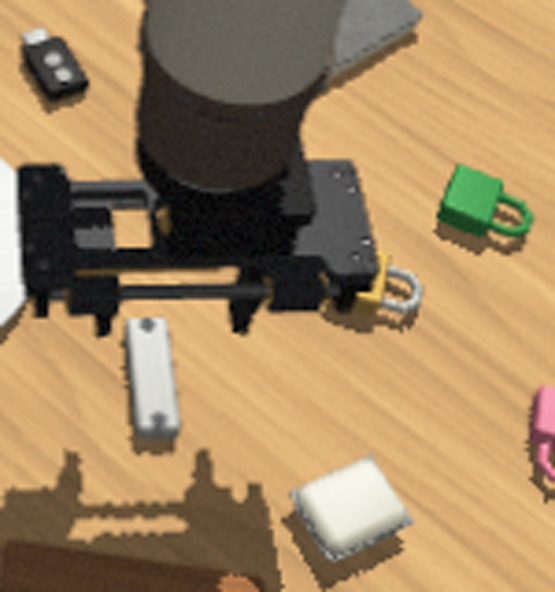

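The multi-tool has moved only about 1 mm (dots 148,325 / 159,420), so the same target holds.

Request:
servo_tool --deltas '[[[0,0,0],[0,0,0.4],0.3],[[0,0,0],[0,0,0.4],0.3],[[0,0,0],[0,0,0.25],0.4],[[0,0,0],[0,0,0],1],[[0,0,0],[0,0,0],1],[[0,0,0],[0,0,0],1],[[0,0,0],[0,0,0],1],[[0,0,0],[0,0,0],1]]'

```text
t: 12.2
ee_pos: [0.4588, -0.294, 0.0024]
eef_rot: [-0.395, 0.919, 0.0, -0.0]
force: [-2.3, 1.8, 3.6]
width: 0.321
grasp_force: 30.0
```

Request:
servo_tool --deltas '[[[0,0,0],[0,0,0],1],[[0,0,0],[0,0,0],1],[[0,0,0],[0,0,0],1],[[0,0,0],[0,0,0],1]]'

```text
t: 12.7
ee_pos: [0.4588, -0.294, 0.0024]
eef_rot: [-0.395, 0.919, 0.0, -0.0]
force: [-2.5, 2.2, 6.5]
width: 0.317
grasp_force: 30.0
```

Request:
servo_tool --deltas '[[[0,0,0],[0,0,-0.3],1],[[0,0,0],[0,0,-0.6],1],[[0,0,0],[0,0,-0.6],1],[[0,0,0],[0,0,-0.5],1],[[0,0,0],[0,0,0],1]]'

```text
t: 13.32
ee_pos: [0.4613, -0.2949, 0.1548]
eef_rot: [-0.395, 0.919, -0.003, 0.003]
force: [0.3, 1.0, -2.6]
width: 0.322
grasp_force: 30.0
```

```bash

q=$(python3 place.py 0 .044); python3 plan.py "$q .16 -70 1 1" "$q .048 -70 1 1"
```

```text
t 13.3 [ 0.4613 -0.2949  0.1548] psi -133.4 tilt 0.008 w 0.322
[[[-0.001,-0,-0.157],[-0.46,0.43,-0.01],1.0],[[-0.001,-0,-0.157],[-0.51,0.37,-0.01],1.0],[[-0.001,-0,-0.157],[-0.55,0.31,-0.01],1.0],[[-0.001,-0,-0.156],[-0.58,0.24,-0.01],1.0],[[-0.001,-0,-0.157],[-0.61,0.16,-0.01],1.0],[[-0.001,-0,-0.156],[-0.62,0.09,-0.01],1.0],[[-0.001,-0.001,-0.157],[-0.63,0.01,-0.01],1.0],[[-0.001,-0,-0.156],[-0.62,-0.07,-0],1.0]]
[[[-0.002,-0.001,-0.157],[-0.61,-0.14,-0.01],1.0],[[0,0,0],[0,0,0],1.0],[[0,0,0],[-0,-0,0.5],1.0],[[0,0,0],[-0,-0,0.5],1.0],[[0,0,0],[-0,-0,0.5],1.0],[[0,0,0],[0,0,0],1.0]]
```

Request:
servo_tool --deltas '[[[0,0,-0.157],[-0.46,0.43,-0.01],1],[[0,0,-0.157],[-0.51,0.37,-0.01],1],[[0,0,-0.157],[-0.55,0.31,-0.01],1],[[0,0,-0.157],[-0.58,0.24,-0.01],1],[[0,0,-0.157],[-0.61,0.16,-0.01],1],[[0,0,-0.157],[-0.62,0.09,-0.01],1],[[0,0,-0.157],[-0.63,0.01,-0.01],1],[[0,0,-0.157],[-0.62,-0.07,0],1]]'

```text
t: 14.32
ee_pos: [0.4593, 0.0844, 0.1555]
eef_rot: [0.784, -0.621, -0.001, 0.001]
force: [1.1, 0.2, -2.1]
width: 0.321
grasp_force: 30.0
```

Request:
servo_tool --deltas '[[[0,0,-0.157],[-0.61,-0.14,0],1],[[0,0,0],[0,0,0],1],[[0,0,0],[0,0,0],1]]'

```text
t: 14.7
ee_pos: [0.4592, 0.1296, 0.1557]
eef_rot: [0.82, -0.573, -0.001, 0.001]
force: [-0.8, 0.2, -2.0]
width: 0.317
grasp_force: 30.0
```

```bash

q=$(python3 place.py 0 .044); python3 plan.py "$q .16 -70 1 1" "$q .044 -70 1 1"
```

```text
t 14.7 [0.4592 0.1296 0.1557] psi -69.9 tilt 0.003 w 0.317
[[[0.004,-0,0.002],[0.02,-0.04,-0.06],1.0],[[0,0,0],[0,0,0],1.0],[[0,-0,0],[-0,-0,0.52],1.0],[[0,-0,0],[-0,-0,0.51],1.0],[[0,-0,0],[-0,-0,0.52],1.0],[[0,0,0],[0,0,0],1.0]]
```

Request:
servo_tool --deltas '[[[0,0,0],[0.02,-0.04,0.4],1],[[0,0,0],[0,0,0.5],1],[[0,0,0],[0,0,0.5],1],[[0,0,0],[0,0,0.28],1],[[0,0,0],[0,0,0],1],[[0,0,0],[0,0,0],0.58],[[0,0,0],[0,0,0],0.58],[[0,0,0],[0,0,0],0.58]]'

```text
t: 15.7
ee_pos: [0.4643, 0.1301, 0.0324]
eef_rot: [0.82, -0.573, 0.0, -0.001]
force: [-0.9, 1.2, -0.2]
width: 0.416
grasp_force: 0.0
```

Request:
servo_tool --deltas '[[[0,0,0],[0,0,-0.5],0.58],[[0,0,0],[0,0,-0.6],0.58],[[0,0,0],[0,0,-0.6],0.3],[[0,0,0],[0,0,0],0.3]]'

```text
t: 16.2
ee_pos: [0.4659, 0.1311, 0.1632]
eef_rot: [0.82, -0.572, 0.002, -0.005]
force: [-0.1, -0.8, -1.1]
width: 0.565
grasp_force: 0.0
```

```bash

python3 plan.py ".597 -.0765 .12 -111 0.3 1" ".597 -.0765 .003 -111 .3 1"
```

```text
t 16.2 [0.4659 0.1311 0.1632] psi -69.8 tilt 0.010 w 0.565
[[[-0.002,0.001,0.183],[0.64,-0.14,0.12],0.3],[[-0.002,0.002,0.183],[0.61,-0.23,0.11],0.3],[[-0.003,0.001,0.183],[0.58,-0.31,0.12],0.3],[[-0.002,0.002,0.183],[0.53,-0.39,0.11],0.3],[[-0.003,0.001,0.183],[0.46,-0.46,0.12],0.3],[[0,0,0],[0,0,0],0.3],[[0,0,-0],[-0,-0,0.52],0.3],[[0,0,-0],[-0,-0,0.52],0.3]]
[[[0,0,-0],[-0,-0,0.52],0.3],[[0,0,0],[0,0,0],0.3]]
```

Request:
servo_tool --deltas '[[[0,0,0.183],[0.64,-0.14,0.12],0.3],[[0,0,0.183],[0.61,-0.23,0.11],0.3],[[0,0,0.183],[0.58,-0.31,0.12],0.3],[[0,0,0.183],[0.53,-0.39,0.11],0.3],[[0,0,0.183],[0.46,-0.46,0.12],0.3],[[0,0,0],[0,0,0],0.3],[[0,0,0],[0,0,0],0.3]]'

```text
t: 17.08
ee_pos: [0.5935, -0.0782, 0.1146]
eef_rot: [-0.566, 0.824, 0.0, -0.001]
force: [-1.3, 0.1, 0.3]
width: 0.702
grasp_force: 0.0
```

```bash

python3 plan.py ".597 -.0765 .003 -111 .3 1"; python3 -c "
from h import *
save('side','s2',(160,110,415,345),2.6)"
```

```text
t 17.1 [ 0.5935 -0.0782  0.1146] psi -111.0 tilt 0.002 w 0.702
[[[0.001,-0,-0],[-0.01,-0.01,0.5],0.3],[[0,-0,-0],[-0.01,-0.01,0.49],0.3],[[0.001,-0.001,-0.001],[-0.02,-0.02,0.5],0.3],[[0,0,0],[0,0,0],0.3]]
```

View pics/s2.png

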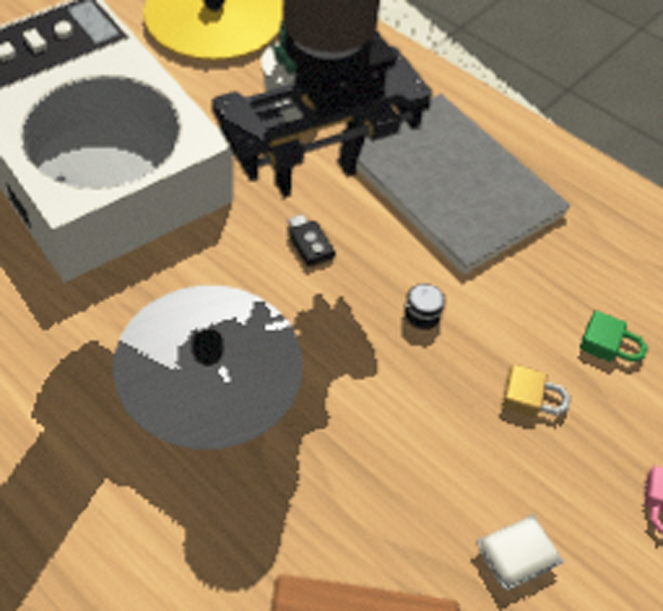

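The fob (313,243) is unmoved, and the multi-tool lies in the chamber (61,178 shows its edge). The lid stands flat at (208,365).

Request:
servo_tool --deltas '[[[0,0,0],[-0.01,-0.01,0.5],0.3],[[0,0,0],[-0.01,-0.01,0.5],0.3],[[0,0,0],[-0.02,-0.02,0.5],0.4],[[0,0,0],[0,0,0],1],[[0,0,0],[0,0,0],1],[[0,0,0],[0,0,0],1],[[0,0,0],[0,0,0],1],[[0,0,0],[0,0,0],1]]'

```text
t: 18.12
ee_pos: [0.5983, -0.0763, 0.0035]
eef_rot: [-0.566, 0.824, -0.0, 0.0]
force: [-0.9, 1.9, 4.4]
width: 0.41
grasp_force: 30.0
```

Request:
servo_tool --deltas '[[[0,0,0],[0,0,0],1],[[0,0,0],[0,0,0],1]]'

```text
t: 18.38
ee_pos: [0.5982, -0.0763, 0.0035]
eef_rot: [-0.566, 0.824, -0.0, 0.0]
force: [-3.4, 2.6, 5.5]
width: 0.408
grasp_force: 30.0
```

Request:
servo_tool --deltas '[[[0,0,0],[0,0,-0.3],1],[[0,0,0],[0,0,-0.6],1],[[0,0,0],[0,0,-0.6],1],[[0,0,0],[0,0,-0.5],1],[[0,0,0],[0,0,0],1]]'

```text
t: 19.0
ee_pos: [0.6001, -0.0766, 0.1562]
eef_rot: [-0.566, 0.824, -0.002, 0.003]
force: [0.3, -0.0, -0.6]
width: 0.41
grasp_force: 30.0
```

```bash

q=$(python3 place.py 0 -.042); python3 plan.py "$q .155 -70 1 2" "$q .046 -70 1 1"
```

```text
t 19.0 [ 0.6001 -0.0766  0.1562] psi -111.0 tilt 0.007 w 0.410
[[[-0.002,0,-0.182],[-0.53,0.37,0],1.0],[[-0.002,0,-0.183],[-0.58,0.29,0],1.0],[[-0.002,0,-0.182],[-0.61,0.2,0],1.0],[[-0.002,0,-0.183],[-0.64,0.11,0.01],1.0],[[-0.002,0.001,-0.182],[-0.64,0.01,0.01],1.0],[[0,0,0],[0,0,0],1.0],[[0,0,0],[0,0,0],1.0],[[0,-0,-0],[-0,0,0.48],1.0]]
[[[0,-0,-0],[-0,0,0.48],1.0],[[0,-0,-0],[-0,0,0.49],1.0],[[0,0,0],[0,0,0],1.0]]
```

Request:
servo_tool --deltas '[[[0,0,-0.183],[-0.53,0.37,0],1],[[0,0,-0.183],[-0.58,0.29,0],1],[[0,0,-0.183],[-0.61,0.2,0],1],[[0,0,-0.183],[-0.64,0.11,0.01],1],[[0,0,-0.183],[-0.64,0.01,0.01],1],[[0,0,0],[0,0,0],1],[[0,0,0],[0,0,0],1]]'

```text
t: 19.88
ee_pos: [0.541, 0.1585, 0.1501]
eef_rot: [0.82, -0.573, -0.001, 0.001]
force: [0.4, -0.8, -1.2]
width: 0.411
grasp_force: 30.0
```

```bash

q=$(python3 place.py 0 -.042); python3 plan.py  "$q .036 -70 1 1"
```

```text
t 19.9 [0.541  0.1585 0.1501] psi -69.9 tilt 0.002 w 0.411
[[[0.001,-0,0.001],[0,-0.01,0.51],1.0],[[0.001,-0,0.001],[0,-0.01,0.51],1.0],[[0.001,-0,0],[0.01,-0.02,0.5],1.0],[[0,0,0],[0,0,0],1.0]]
```

Next after this: earbud case, which gets ψ=-19.

Request:
servo_tool --deltas '[[[0,0,0],[0,-0.01,0.4],1],[[0,0,0],[0.01,-0.02,0.5],1],[[0,0,0],[0,-0.01,0.45],1],[[0,0,0],[0,0,0.18],1],[[0,0,0],[0,0,0],1],[[0,0,0],[0,0,0],0.5],[[0,0,0],[0,0,0],0.5],[[0,0,0],[0,0,0],0.5]]'

```text
t: 20.88
ee_pos: [0.5452, 0.1595, 0.0375]
eef_rot: [0.82, -0.573, 0.0, -0.001]
force: [-0.1, 0.6, 0.3]
width: 0.5
grasp_force: 0.0
```

Request:
servo_tool --deltas '[[[0,0,0],[0,0,-0.5],0.5],[[0,0,0],[0,0,-0.6],0.5],[[0,0,0],[0,0,-0.5],0.2],[[0,0,0],[0,0,0],0.2]]'

```text
t: 21.38
ee_pos: [0.5468, 0.1603, 0.1608]
eef_rot: [0.82, -0.572, 0.002, -0.004]
force: [-1.0, 1.1, -0.8]
width: 0.644
grasp_force: 0.0
```

```bash

python3 plan.py ".4743 -.4315 .12 -19 0.15 2"
```

```text
t 21.4 [0.5468 0.1603 0.1608] psi -69.8 tilt 0.009 w 0.644
[[[-0.001,-0,-0.094],[0.59,0.3,0.04],0.15],[[-0.001,-0,-0.094],[0.57,0.35,0.04],0.15],[[-0.001,-0,-0.094],[0.54,0.39,0.04],0.15],[[-0.001,-0,-0.094],[0.51,0.42,0.04],0.15],[[-0.001,-0,-0.094],[0.48,0.46,0.04],0.15],[[-0.001,-0,-0.094],[0.44,0.49,0.05],0.15],[[-0.001,-0.001,-0.094],[0.4,0.53,0.05],0.15],[[-0.001,-0,-0.094],[0.36,0.55,0.04],0.15]]
[[[-0.001,-0.001,-0.094],[0.32,0.58,0.05],0.15],[[-0,-0,-0.095],[0.28,0.6,0.04],0.15],[[-0.001,-0.001,-0.094],[0.23,0.62,0.05],0.15],[[-0,-0,-0.095],[0.18,0.64,0.04],0.15],[[0,0,0],[0,0,0],0.15],[[0,0,0],[0,0,0],0.15]]
```

Request:
servo_tool --deltas '[[[0,0,-0.094],[0.59,0.3,0.04],0.15],[[0,0,-0.094],[0.57,0.35,0.04],0.15],[[0,0,-0.094],[0.54,0.39,0.04],0.15],[[0,0,-0.094],[0.51,0.42,0.04],0.15],[[0,0,-0.094],[0.48,0.46,0.04],0.15],[[0,0,-0.094],[0.44,0.49,0.05],0.15],[[0,0,-0.094],[0.4,0.53,0.05],0.15],[[0,0,-0.094],[0.36,0.55,0.04],0.15]]'

```text
t: 22.38
ee_pos: [0.4954, -0.2369, 0.1302]
eef_rot: [0.951, -0.308, -0.001, -0.0]
force: [-0.1, 0.6, 0.6]
width: 0.851
grasp_force: 0.0
```

Request:
servo_tool --deltas '[[[0,0,-0.094],[0.32,0.58,0.05],0.15],[[0,0,-0.094],[0.28,0.6,0.04],0.15],[[0,0,-0.094],[0.23,0.62,0.05],0.15],[[0,0,-0.094],[0.18,0.64,0.04],0.15],[[0,0,0],[0,0,0],0.15],[[0,0,0],[0,0,0],0.15]]'

```text
t: 23.12
ee_pos: [0.4708, -0.4322, 0.1166]
eef_rot: [0.986, -0.167, -0.001, -0.001]
force: [-0.3, 0.2, 1.0]
width: 0.854
grasp_force: 0.0
```

```bash

python3 plan.py ".4743 -.4315 .005 -19 0.15 2"; python3 -c "
from h import *
save('side','s3',(160,110,415,345),2.6)"
```

```text
t 23.1 [ 0.4708 -0.4322  0.1166] psi -19.2 tilt 0.002 w 0.854
[[[-0,0.001,-0.001],[0.01,-0.01,0.5],0.15],[[-0,0.001,-0.001],[0.02,-0.01,0.49],0.15],[[-0.001,0,-0.002],[0.01,-0,0.5],0.15],[[0,0,0],[0,0,0],0.15],[[0,0,0],[0,0,0],0.15]]
```

View pics/s3.png

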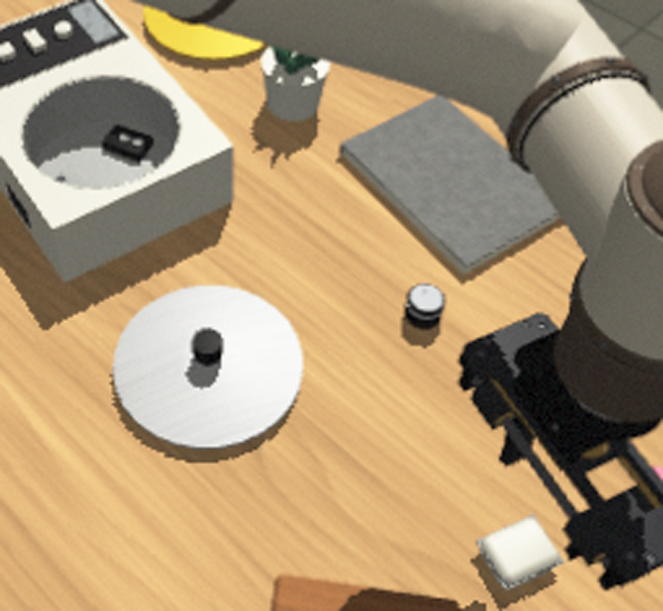

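Fob is in the chamber (130,143); earbud case (519,549) and light (425,302) are unmoved.

Request:
servo_tool --deltas '[[[0,0,0],[0.01,-0.01,0.5],0.15],[[0,0,0],[0.02,-0.01,0.49],0.15],[[0,0,0],[0.01,0,0.48],0.15],[[0,0,0],[0,0,0],0.4],[[0,0,0],[0,0,0],1],[[0,0,0],[0,0,0],1],[[0,0,0],[0,0,0],1],[[0,0,0],[0,0,0],1]]'

```text
t: 24.18
ee_pos: [0.4757, -0.4327, 0.0091]
eef_rot: [0.986, -0.166, 0.001, 0.001]
force: [0.1, 2.5, 6.0]
width: 0.514
grasp_force: 29.8
```

Request:
servo_tool --deltas '[[[0,0,0],[0,0,0],1],[[0,0,0],[0,0,0],1],[[0,0,0],[0,0,0],1]]'

```text
t: 24.55
ee_pos: [0.4757, -0.4328, 0.0091]
eef_rot: [0.986, -0.166, 0.001, 0.001]
force: [0.9, 1.9, 6.7]
width: 0.513
grasp_force: 29.8
```

Request:
servo_tool --deltas '[[[0,0,0],[0,0,-0.3],1],[[0,0,0],[0,0,-0.6],1],[[0,0,0],[0,0,-0.6],1],[[0,0,0],[0,0,-0.6],1],[[0,0,0],[0,0,0],1]]'

```text
t: 25.18
ee_pos: [0.4767, -0.4339, 0.1698]
eef_rot: [0.986, -0.166, 0.004, 0.002]
force: [0.5, -0.1, -1.4]
width: 0.513
grasp_force: 29.8
```

```bash

q=$(python3 place.py -.044 .003); python3 plan.py "$q .16 -70 1 2"
```

```text
t 25.2 [ 0.4767 -0.4339  0.1698] psi -19.1 tilt 0.010 w 0.513
[[[-0,-0.001,0.087],[-0.2,-0.6,0.01],1.0],[[-0,-0.001,0.087],[-0.24,-0.59,0.01],1.0],[[-0,-0.001,0.087],[-0.28,-0.57,0.01],1.0],[[-0,-0.001,0.087],[-0.32,-0.55,0.01],1.0],[[-0,-0.001,0.087],[-0.35,-0.53,0.01],1.0],[[-0,-0.001,0.087],[-0.39,-0.5,0.01],1.0],[[-0,-0.001,0.087],[-0.42,-0.47,0.01],1.0],[[-0,-0.001,0.087],[-0.45,-0.44,0.01],1.0]]
[[[-0,-0.001,0.087],[-0.48,-0.41,0],1.0],[[-0.001,-0.001,0.087],[-0.51,-0.38,0.01],1.0],[[-0,-0.001,0.087],[-0.54,-0.34,0.01],1.0],[[-0.001,-0,0.087],[-0.56,-0.31,0],1.0],[[-0,-0.001,0.087],[-0.58,-0.27,0.01],1.0],[[0,0,0],[0,0,0],1.0],[[0,0,0],[0,0,0],1.0]]
```

Request:
servo_tool --deltas '[[[0,0,0.087],[-0.2,-0.6,0.01],1],[[0,0,0.087],[-0.24,-0.59,0.01],1],[[0,0,0.087],[-0.28,-0.57,0.01],1],[[0,0,0.087],[-0.32,-0.55,0.01],1],[[0,0,0.087],[-0.35,-0.53,0.01],1],[[0,0,0.087],[-0.39,-0.5,0.01],1],[[0,0,0.087],[-0.42,-0.47,0.01],1],[[0,0,0.087],[-0.45,-0.44,0.01],1]]'

```text
t: 26.18
ee_pos: [0.4794, -0.0508, 0.1579]
eef_rot: [0.904, -0.427, -0.001, 0.0]
force: [0.7, -0.4, -0.8]
width: 0.517
grasp_force: 29.8
```

Request:
servo_tool --deltas '[[[0,0,0.087],[-0.48,-0.41,0],1],[[0,0,0.087],[-0.51,-0.38,0.01],1],[[0,0,0.087],[-0.54,-0.34,0.01],1],[[0,0,0.087],[-0.56,-0.31,0],1],[[0,0,0.087],[-0.58,-0.27,0.01],1],[[0,0,0],[0,0,0],1],[[0,0,0],[0,0,0],1]]'

```text
t: 27.05
ee_pos: [0.4834, 0.1862, 0.1556]
eef_rot: [0.819, -0.574, -0.001, 0.001]
force: [-0.1, 0.8, -0.7]
width: 0.518
grasp_force: 29.8
```

```bash

q=$(python3 place.py -.044 .003); python3 plan.py "$q .042 -70 1 2"
```

```text
t 27.1 [0.4834 0.1862 0.1556] psi -70.0 tilt 0.002 w 0.518
[[[0.001,-0,0],[0.01,-0.01,0.5],1.0],[[0.001,-0,0],[0.01,-0.01,0.51],1.0],[[0.001,-0.001,0],[0.01,-0.01,0.5],1.0],[[0,0,0],[0,0,0],1.0],[[0,0,0],[0,0,0],1.0]]
```

Request:
servo_tool --deltas '[[[0,0,0],[0.01,-0.01,0.4],1],[[0,0,0],[0.01,-0.01,0.5],1],[[0,0,0],[0.01,-0.01,0.4],1],[[0,0,0],[0,0,0.2],1],[[0,0,0],[0,0,0],1],[[0,0,0],[0,0,0],0.4],[[0,0,0],[0,0,0],0.4],[[0,0,0],[0,0,0],0.4]]'

```text
t: 28.05
ee_pos: [0.4875, 0.1857, 0.0449]
eef_rot: [0.819, -0.574, 0.0, -0.001]
force: [-0.6, 0.4, 0.1]
width: 0.596
grasp_force: 0.0
```

Request:
servo_tool --deltas '[[[0,0,0],[0,0,-0.5],0.4],[[0,0,0],[0,0,-0.6],0.4],[[0,0,0],[0,0,-0.5],0.2],[[0,0,0],[0,0,0],0.2]]'

```text
t: 28.55
ee_pos: [0.489, 0.1867, 0.168]
eef_rot: [0.819, -0.573, 0.002, -0.004]
force: [-0.4, 0.2, 0.3]
width: 0.741
grasp_force: 0.0
```

```bash

python3 plan.py ".611 -.344 .12 -61 0.2 2"
```

```text
t 28.6 [0.489  0.1867 0.168 ] psi -70.0 tilt 0.009 w 0.741
[[[-0.001,0,-0.018],[0.66,0.08,0.06],0.2],[[-0.001,0,-0.018],[0.65,0.09,0.06],0.2],[[-0.001,0,-0.018],[0.65,0.1,0.06],0.2],[[-0.001,0,-0.018],[0.65,0.11,0.05],0.2],[[-0.001,0,-0.018],[0.65,0.12,0.06],0.2],[[-0.001,0,-0.018],[0.65,0.13,0.06],0.2],[[-0.001,0,-0.018],[0.65,0.14,0.05],0.2],[[-0.001,0,-0.018],[0.64,0.14,0.06],0.2]]
[[[-0.001,0.001,-0.018],[0.64,0.16,0.05],0.2],[[-0.001,0,-0.019],[0.64,0.16,0.06],0.2],[[-0.001,0.001,-0.018],[0.64,0.17,0.05],0.2],[[0,0,0],[0,0,0],0.2],[[0,0,0],[0,0,0],0.2]]
```

Request:
servo_tool --deltas '[[[0,0,-0.018],[0.66,0.08,0.06],0.2],[[0,0,-0.018],[0.65,0.09,0.06],0.2],[[0,0,-0.018],[0.65,0.1,0.06],0.2],[[0,0,-0.018],[0.65,0.11,0.05],0.2],[[0,0,-0.018],[0.65,0.12,0.06],0.2],[[0,0,-0.018],[0.65,0.13,0.06],0.2],[[0,0,-0.018],[0.65,0.14,0.05],0.2],[[0,0,-0.018],[0.64,0.14,0.06],0.2]]'

```text
t: 29.55
ee_pos: [0.5752, -0.2022, 0.1285]
eef_rot: [0.85, -0.526, -0.001, 0.0]
force: [1.4, 0.3, 0.5]
width: 0.801
grasp_force: 0.0
```

Request:
servo_tool --deltas '[[[0,0,-0.018],[0.64,0.16,0.05],0.2],[[0,0,-0.018],[0.64,0.16,0.06],0.2],[[0,0,-0.018],[0.64,0.17,0.05],0.2],[[0,0,0],[0,0,0],0.2],[[0,0,0],[0,0,0],0.2]]'

```text
t: 30.18
ee_pos: [0.6081, -0.3452, 0.1163]
eef_rot: [0.861, -0.509, -0.001, 0.0]
force: [-0.4, 0.5, -0.4]
width: 0.799
grasp_force: 0.0
```

```bash

python3 plan.py ".6095 -.343 .004 -61 0.2 2"; python3 -c "
from h import *
save('side','s4',(160,110,415,345),2.6)"
```

```text
t 30.2 [ 0.6081 -0.3452  0.1163] psi -61.1 tilt 0.002 w 0.799
[[[0.001,0.001,-0.001],[-0,-0.01,0.5],0.2],[[0,0.001,-0.001],[-0.01,-0.01,0.5],0.2],[[0.001,0,-0.001],[-0,-0.01,0.5],0.2],[[0,0,0],[0,0,0],0.2],[[0,0,0],[0,0,0],0.2]]
```

View pics/s4.png

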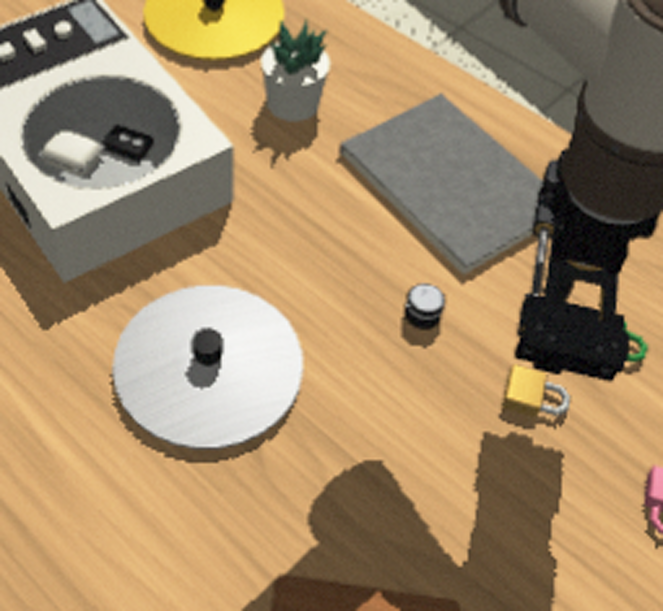

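The earbud case is in (70,152); the brass padlock (527,391) and light (425,302) are unmoved.

Request:
servo_tool --deltas '[[[0,0,0],[0,-0.01,0.5],0.2],[[0,0,0],[-0.01,-0.01,0.5],0.2],[[0,0,0],[0,-0.01,0.48],0.2],[[0,0,0],[0,0,0],0.4],[[0,0,0],[0,0,0],1],[[0,0,0],[0,0,0],1],[[0,0,0],[0,0,0],1],[[0,0,0],[0,0,0],1]]'

```text
t: 31.22
ee_pos: [0.6113, -0.344, 0.0085]
eef_rot: [0.861, -0.508, 0.001, -0.0]
force: [-1.5, 1.7, 5.4]
width: 0.484
grasp_force: 29.6
```

Request:
servo_tool --deltas '[[[0,0,0],[0,0,0],1],[[0,0,0],[0,0,0],1],[[0,0,0],[0,0,0],1]]'

```text
t: 31.6
ee_pos: [0.6113, -0.344, 0.0085]
eef_rot: [0.861, -0.508, 0.001, -0.0]
force: [-2.1, 2.4, 5.6]
width: 0.48
grasp_force: 29.6
```

Request:
servo_tool --deltas '[[[0,0,0],[0,0,-0.3],1],[[0,0,0],[0,0,-0.6],1],[[0,0,0],[0,0,-0.6],1],[[0,0,0],[0,0,-0.6],1],[[0,0,0],[0,0,0],1]]'

```text
t: 32.22
ee_pos: [0.6125, -0.3449, 0.1689]
eef_rot: [0.861, -0.508, 0.005, -0.001]
force: [1.0, -0.1, -2.8]
width: 0.483
grasp_force: 29.6
```

```bash

q=$(python3 place.py .008 .003); python3 plan.py "$q .16 -70 1 2"
```

```text
t 32.2 [ 0.6125 -0.3449  0.1689] psi -61.1 tilt 0.009 w 0.483
[[[-0.001,-0.001,0.02],[-0.63,-0.18,0.01],1.0],[[-0.001,-0.001,0.02],[-0.63,-0.17,0.01],1.0],[[-0.001,-0.001,0.02],[-0.64,-0.16,0.01],1.0],[[-0.001,-0.001,0.02],[-0.64,-0.15,0.01],1.0],[[-0.001,-0.001,0.02],[-0.64,-0.15,0.01],1.0],[[-0.001,-0.001,0.02],[-0.64,-0.13,0.01],1.0],[[-0.001,-0.001,0.019],[-0.65,-0.13,0.01],1.0],[[-0,-0.001,0.02],[-0.65,-0.11,0.01],1.0]]
[[[-0.001,-0,0.019],[-0.65,-0.11,0.01],1.0],[[-0,-0.001,0.02],[-0.65,-0.09,0.01],1.0],[[0,0,0],[0,0,0],1.0],[[0,0,0],[0,0,0],1.0]]
```

Request:
servo_tool --deltas '[[[0,0,0.02],[-0.63,-0.18,0.01],1],[[0,0,0.02],[-0.63,-0.17,0.01],1],[[0,0,0.02],[-0.64,-0.16,0.01],1],[[0,0,0.02],[-0.64,-0.15,0.01],1],[[0,0,0.02],[-0.64,-0.15,0.01],1],[[0,0,0.02],[-0.64,-0.13,0.01],1],[[0,0,0.02],[-0.65,-0.13,0.01],1],[[0,0,0.02],[-0.65,-0.11,0.01],1]]'

```text
t: 33.22
ee_pos: [0.5216, 0.0418, 0.1563]
eef_rot: [0.827, -0.562, -0.001, 0.001]
force: [0.6, 0.4, -2.7]
width: 0.481
grasp_force: 29.6
```

Request:
servo_tool --deltas '[[[0,0,0.02],[-0.65,-0.11,0.01],1],[[0,0,0.02],[-0.65,-0.09,0.01],1],[[0,0,0],[0,0,0],1],[[0,0,0],[0,0,0],1]]'

```text
t: 33.72
ee_pos: [0.501, 0.1366, 0.1553]
eef_rot: [0.819, -0.574, -0.001, 0.001]
force: [0.2, -0.6, -2.7]
width: 0.481
grasp_force: 29.6
```

```bash

q=$(python3 place.py .008 .003); python3 plan.py "$q .044 -70 1 2"
```

```text
t 33.7 [0.501  0.1366 0.1553] psi -70.1 tilt 0.003 w 0.481
[[[0.001,-0,-0.001],[0.01,-0.01,0.49],1.0],[[0.001,-0,-0],[0.01,-0.01,0.5],1.0],[[0.002,-0,-0.001],[0,-0.02,0.49],1.0],[[0,0,0],[0,0,0],1.0],[[0,0,0],[0,0,0],1.0]]
```

Request:
servo_tool --deltas '[[[0,0,0],[0.01,-0.01,0.4],1],[[0,0,0],[0.01,-0.01,0.5],1],[[0,0,0],[0,-0.02,0.38],1],[[0,0,0],[0,0,0.2],1],[[0,0,0],[0,0,0],1],[[0,0,0],[0,0,0],0.43],[[0,0,0],[0,0,0],0.43],[[0,0,0],[0,0,0],0.43]]'

```text
t: 34.72
ee_pos: [0.5059, 0.137, 0.0466]
eef_rot: [0.819, -0.574, 0.0, -0.001]
force: [-0.3, 0.5, -0.1]
width: 0.568
grasp_force: 0.0
```

Request:
servo_tool --deltas '[[[0,0,0],[0,0,-0.5],0.43],[[0,0,0],[0,0,-0.6],0.43],[[0,0,0],[0,0,-0.5],0.25],[[0,0,0],[0,0,0],0.25]]'

```text
t: 35.22
ee_pos: [0.5073, 0.1377, 0.1696]
eef_rot: [0.819, -0.574, 0.002, -0.004]
force: [-0.7, -0.2, -0.2]
width: 0.704
grasp_force: 0.0
```

```bash

python3 plan.py ".6165 -.217 .13 -70 0.25 2"
```

```text
t 35.2 [0.5073 0.1377 0.1696] psi -70.1 tilt 0.009 w 0.704
[[[-0.001,0,-0],[0.62,0.03,0.06],0.25],[[-0.001,0,-0],[0.62,0.03,0.07],0.25],[[-0.002,0,-0],[0.62,0.03,0.06],0.25],[[-0.001,0,-0],[0.62,0.03,0.07],0.25],[[-0.002,0,-0],[0.62,0.03,0.06],0.25],[[-0.001,0.001,-0],[0.61,0.03,0.07],0.25],[[-0.002,0,-0.001],[0.62,0.03,0.07],0.25],[[-0.001,0.001,-0],[0.61,0.04,0.06],0.25]]
[[[0,0,0],[0,0,0],0.25],[[0,0,0],[0,0,0],0.25]]
```

Request:
servo_tool --deltas '[[[0,0,0],[0.62,0.03,0.06],0.25],[[0,0,0],[0.62,0.03,0.07],0.25],[[0,0,0],[0.62,0.03,0.06],0.25],[[0,0,0],[0.62,0.03,0.07],0.25],[[0,0,0],[0.62,0.03,0.06],0.25],[[0,0,0],[0.61,0.03,0.07],0.25],[[0,0,0],[0.62,0.03,0.07],0.25],[[0,0,0],[0.61,0.04,0.06],0.25]]'

```text
t: 36.22
ee_pos: [0.6136, -0.2194, 0.1253]
eef_rot: [0.819, -0.574, -0.001, 0.0]
force: [0.7, -0.3, 1.3]
width: 0.755
grasp_force: 0.0
```

Request:
servo_tool --deltas '[[[0,0,0],[0,0,0],0.25],[[0,0,0],[0,0,0],0.25],[[0,0,0],[0,0,0],0.25]]'

```text
t: 36.6
ee_pos: [0.6136, -0.217, 0.1266]
eef_rot: [0.819, -0.574, -0.0, -0.0]
force: [-0.0, -0.1, -0.5]
width: 0.751
grasp_force: 0.0
```

```bash

python3 plan.py ".6165 -.217 .006 -70 0.25 2"; python3 -c "
from h import *
save('side','s5',(140,110,395,345),2.6);save('top','t5',(90,135,345,305),2.6)
a=cv2.imread('pics/s5.png');b=cv2.imread('pics/t5.png');cv2.imwrite('pics/j5.png',cv2.resize(np.vstack([a[:420],b[:330]]),None,fx=.8,fy=.8))"
```

```text
t 36.6 [ 0.6136 -0.217   0.1266] psi -70.0 tilt 0.000 w 0.751
[[[0,0,-0],[0,-0.01,0.54],0.25],[[0,0,-0],[0.01,-0.01,0.53],0.25],[[0,0,-0],[0,-0.02,0.54],0.25],[[0,0,0],[0,0,0],0.25],[[0,0,0],[0,0,0],0.25]]
```

View pics/j5.png

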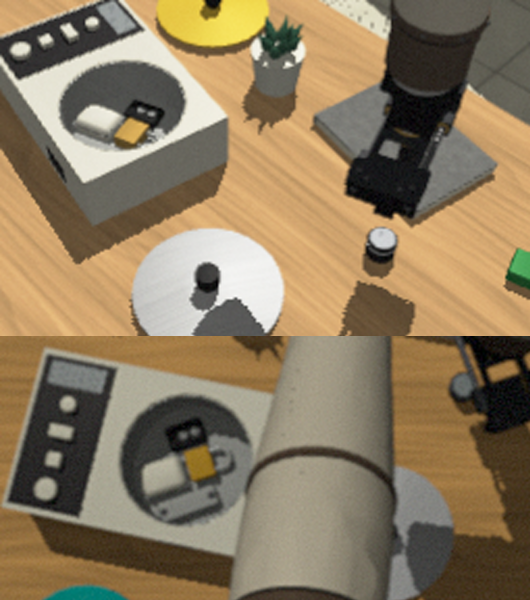

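The chamber holds the earbud case, fob, padlock and multi-tool all flat, with free room at the right and rear. The light (382,242) is unmoved.

Request:
servo_tool --deltas '[[[0,0,0],[0,-0.01,0.54],0.25],[[0,0,0],[0.01,-0.01,0.53],0.25],[[0,0,0],[0,-0.02,0.48],0.25],[[0,0,0],[0,0,0],0.4],[[0,0,0],[0,0,0],1],[[0,0,0],[0,0,0],1],[[0,0,0],[0,0,0],1],[[0,0,0],[0,0,0],1]]'

```text
t: 37.7
ee_pos: [0.618, -0.2179, 0.0123]
eef_rot: [0.819, -0.574, 0.001, -0.001]
force: [-0.3, 2.2, 6.0]
width: 0.431
grasp_force: 30.0
```

Request:
servo_tool --deltas '[[[0,0,0],[0,0,0],1],[[0,0,0],[0,0,0],1],[[0,0,0],[0,0,0],1]]'

```text
t: 38.08
ee_pos: [0.618, -0.2179, 0.0123]
eef_rot: [0.819, -0.574, 0.001, -0.001]
force: [-1.8, 1.4, 6.4]
width: 0.433
grasp_force: 30.0
```

Request:
servo_tool --deltas '[[[0,0,0],[0,0,-0.3],1],[[0,0,0],[0,0,-0.6],1],[[0,0,0],[0,0,-0.6],1],[[0,0,0],[0,0,-0.6],1],[[0,0,0],[0,0,0],1]]'

```text
t: 38.7
ee_pos: [0.6193, -0.2185, 0.173]
eef_rot: [0.819, -0.574, 0.005, -0.002]
force: [-0.3, 0.1, -0.4]
width: 0.428
grasp_force: 30.0
```

```bash

q=$(python3 place.py .048 -.036); python3 plan.py "$q .16 -33 1 2"
```

```text
t 38.7 [ 0.6193 -0.2185  0.173 ] psi -70.1 tilt 0.010 w 0.428
[[[-0.001,-0.001,-0.118],[-0.63,-0.1,0.02],1.0],[[-0.001,-0.001,-0.118],[-0.62,-0.16,0.02],1.0],[[-0.001,-0.002,-0.118],[-0.61,-0.21,0.02],1.0],[[-0.001,-0.001,-0.117],[-0.58,-0.27,0.03],1.0],[[-0.001,-0.002,-0.118],[-0.56,-0.32,0.02],1.0],[[-0.002,-0.002,-0.117],[-0.52,-0.37,0.03],1.0],[[-0.001,-0.001,-0.118],[-0.49,-0.41,0.03],1.0],[[0,0,0],[0,0,0],1.0]]
[[[0,0,0],[0,0,0],1.0]]
```

Request:
servo_tool --deltas '[[[0,0,-0.118],[-0.63,-0.1,0.02],1],[[0,0,-0.118],[-0.62,-0.16,0.02],1],[[0,0,-0.118],[-0.61,-0.21,0.02],1],[[0,0,-0.118],[-0.58,-0.27,0.03],1],[[0,0,-0.118],[-0.56,-0.32,0.02],1],[[0,0,-0.118],[-0.52,-0.37,0.03],1],[[0,0,-0.118],[-0.49,-0.41,0.03],1],[[0,0,0],[0,0,0],1]]'

```text
t: 39.7
ee_pos: [0.5503, 0.1146, 0.1539]
eef_rot: [0.96, -0.281, -0.001, 0.0]
force: [1.0, -0.6, -0.7]
width: 0.429
grasp_force: 30.0
```

Request:
servo_tool --deltas '[[[0,0,0],[0,0,0],1],[[0,0,0],[0,0,0],1]]'

```text
t: 39.95
ee_pos: [0.5516, 0.1112, 0.1547]
eef_rot: [0.959, -0.284, -0.0, 0.0]
force: [0.8, 0.2, -0.4]
width: 0.428
grasp_force: 30.0
```

```bash

q=$(python3 place.py .048 -.036); python3 plan.py "$q .039 -33 1 2"
```

```text
t 40.0 [0.5516 0.1112 0.1547] psi -33.0 tilt 0.001 w 0.428
[[[0,0,-0],[0.01,-0.01,0.51],1.0],[[0,0,-0],[0.01,-0.01,0.52],1.0],[[0.001,0.001,-0.001],[0.01,-0.01,0.51],1.0],[[0,0,0],[0,0,0],1.0],[[0,0,0],[0,0,0],1.0]]
```

Request:
servo_tool --deltas '[[[0,0,0],[0.01,-0.01,0.4],1],[[0,0,0],[0.01,-0.01,0.5],1],[[0,0,0],[0.01,-0.01,0.45],1],[[0,0,0],[0,0,0.2],1],[[0,0,0],[0,0,0],1],[[0,0,0],[0,0,0],0.48],[[0,0,0],[0,0,0],0.48],[[0,0,0],[0,0,0],0.48]]'

```text
t: 40.95
ee_pos: [0.5553, 0.1131, 0.0398]
eef_rot: [0.959, -0.283, 0.001, -0.001]
force: [-0.6, 0.8, -0.4]
width: 0.517
grasp_force: 0.0
```

Request:
servo_tool --deltas '[[[0,0,0],[0,0,-0.3],0.48],[[0,0,0],[0,0,-0.6],0.48],[[0,0,0],[0,0,-0.6],0.25],[[0,0,0],[0,0,0],0.25]]'

```text
t: 41.45
ee_pos: [0.5574, 0.1139, 0.1562]
eef_rot: [0.959, -0.283, 0.004, -0.003]
force: [-0.9, -0.0, -0.8]
width: 0.668
grasp_force: 0.0
```

```bash

python3 plan.py ".417 -.111 .12 -70 0.25 2"
```

```text
t 41.5 [0.5574 0.1139 0.1562] psi -32.9 tilt 0.010 w 0.668
[[[-0.002,-0.001,0.137],[0.01,0.59,0.08],0.25],[[-0.002,-0.001,0.138],[0.07,0.59,0.08],0.25],[[-0.002,-0,0.137],[0.14,0.57,0.08],0.25],[[-0.002,-0.001,0.138],[0.19,0.56,0.07],0.25],[[-0.002,-0,0.137],[0.26,0.53,0.08],0.25],[[-0.003,-0.001,0.138],[0.31,0.5,0.08],0.25],[[0,0,0],[0,0,0],0.25],[[0,0,0],[0,0,0],0.25]]
```

Request:
servo_tool --deltas '[[[0,0,0.138],[0.01,0.59,0],0.25],[[0,0,0.138],[0.07,0.59,0],0.25],[[0,0,0.138],[0.14,0.57,0],0.25],[[0,0,0.138],[0.19,0.56,0.07],0.25],[[0,0,0.138],[0.26,0.53,0.08],0.25],[[0,0,0.138],[0.31,0.5,0.08],0.25],[[0,0,0],[0,0,0],0.25],[[0,0,0],[0,0,0],0.25]]'

```text
t: 42.45
ee_pos: [0.414, -0.1122, 0.1341]
eef_rot: [0.818, -0.575, 0.0, -0.0]
force: [0.2, 0.6, 0.7]
width: 0.749
grasp_force: 0.0
```

```bash

python3 plan.py ".417 -.111 .025 -70 0.25 1"; python3 -c "
from h import *
save('side','s6',(140,110,395,345),2.6);save('top','t6',(90,135,345,305),2.6)
a=cv2.imread('pics/s6.png');b=cv2.imread('pics/t6.png');cv2.imwrite('pics/j6.png',cv2.resize(np.vstack([a[:500],b[:330]]),None,fx=.7,fy=.7))"
```

```text
t 42.5 [ 0.414  -0.1122  0.1341] psi -70.2 tilt 0.001 w 0.749
[[[-0,-0,-0.001],[-0,-0.01,0.48],0.25],[[-0,-0,-0.001],[-0,-0.02,0.49],0.25],[[-0.001,-0,-0.002],[-0,-0.01,0.48],0.25],[[0,0,0],[0,0,0],0.25]]
```

View pics/j6.png

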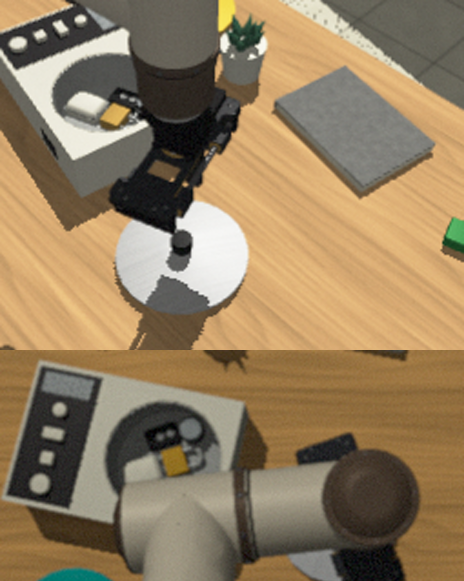

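All five things are in the chamber, with the light upright at (190,430) in the top view. The lid is at (181,255). Now I pick it up.

Request:
servo_tool --deltas '[[[0,0,0],[0,-0.01,0.48],0.25],[[0,0,0],[0,-0.02,0.49],0.25],[[0,0,0],[0,-0.01,0.45],0.25],[[0,0,0],[0,0,0.04],0.4],[[0,0,0],[0,0,0],1],[[0,0,0],[0,0,0],1],[[0,0,0],[0,0,0],1],[[0,0,0],[0,0,0],1]]'

```text
t: 43.55
ee_pos: [0.4173, -0.1111, 0.0255]
eef_rot: [0.818, -0.575, 0.001, -0.001]
force: [-0.7, 1.1, 4.9]
width: 0.33
grasp_force: 30.0
```

Request:
servo_tool --deltas '[[[0,0,0],[0,0,0],1],[[0,0,0],[0,0,0],1],[[0,0,0],[0,0,0],1],[[0,0,0],[0,0,0],1],[[0,0,0],[0,0,0],1]]'

```text
t: 44.18
ee_pos: [0.4173, -0.1111, 0.0255]
eef_rot: [0.818, -0.575, 0.001, -0.001]
force: [-1.9, 1.5, 7.0]
width: 0.338
grasp_force: 30.0
```

Request:
servo_tool --deltas '[[[0,0,0],[0,0,-0.2],1],[[0,0,0],[0,0,-0.5],1],[[0,0,0],[0,0,-0.6],1],[[0,0,0],[0,0,-0.6],1],[[0,0,0],[0,0,-0.2],1],[[0,0,0],[0,0,0],1]]'

```text
t: 44.92
ee_pos: [0.4162, -0.111, 0.1824]
eef_rot: [0.818, -0.575, 0.0, -0.001]
force: [-0.2, 0.9, -4.6]
width: 0.337
grasp_force: 30.0
```

```bash

python3 plan.py ".504 .1445 .17 -70 1 2"
```

```text
t 44.9 [ 0.4162 -0.111   0.1824] psi -70.2 tilt 0.002 w 0.337
[[[-0,0,-0.001],[-0.47,-0.38,0.03],1.0],[[-0,0,-0.001],[-0.47,-0.38,0.03],1.0],[[-0.001,0,-0.001],[-0.47,-0.37,0.03],1.0],[[-0,0,-0.001],[-0.47,-0.38,0.03],1.0],[[-0.001,0,-0],[-0.46,-0.37,0.02],1.0],[[-0,0,-0.001],[-0.47,-0.38,0.03],1.0],[[0,0,0],[0,0,0],1.0],[[0,0,0],[0,0,0],1.0]]
```

Request:
servo_tool --deltas '[[[0,0,0],[-0.25,-0.2,0.02],1],[[0,0,0],[-0.47,-0.38,0.02],1],[[0,0,0],[-0.47,-0.37,0.02],1],[[0,0,0],[-0.47,-0.38,0.02],1],[[0,0,0],[-0.46,-0.37,0.02],1],[[0,0,0],[-0.47,-0.38,0.02],1],[[0,0,0],[-0.22,-0.18,0.02],1],[[0,0,0],[0,0,0],1]]'

```text
t: 45.92
ee_pos: [0.5037, 0.145, 0.1694]
eef_rot: [0.819, -0.574, -0.001, 0.002]
force: [-0.2, -0.3, -4.1]
width: 0.332
grasp_force: 30.0
```

Request:
servo_tool --deltas '[[[0,0,0],[0,0,0],1],[[0,0,0],[0,0,0],1]]'

```text
t: 46.18
ee_pos: [0.504, 0.1434, 0.1713]
eef_rot: [0.818, -0.575, -0.0, 0.0]
force: [-0.1, -1.2, -3.4]
width: 0.335
grasp_force: 30.0
```

```bash

python3 plan.py ".504 .1445 .12 -70 1 2"
```

```text
t 46.2 [0.504  0.1434 0.1713] psi -70.3 tilt 0.001 w 0.335
[[[0.001,-0,-0.003],[-0.01,-0,0.34],1.0],[[0,-0,-0.003],[-0,-0.01,0.34],1.0],[[0,0,0],[0,0,0],1.0],[[0,0,0],[0,0,0],1.0]]
```

Request:
servo_tool --deltas '[[[0,0,0],[-0.01,0,0.3],1],[[0,0,0],[0,-0.01,0.34],1],[[0,0,0],[0,0,0.04],1],[[0,0,0],[0,0,0],1]]'

```text
t: 46.68
ee_pos: [0.5055, 0.1452, 0.1213]
eef_rot: [0.818, -0.575, 0.0, -0.0]
force: [-0.4, -0.5, -2.8]
width: 0.332
grasp_force: 30.0
```

Request:
servo_tool --deltas '[[[0,0,0],[0,0,0.08],1],[[0,0,0],[0,0,0.06],1],[[0,0,0],[0,0,0],1]]'

```text
t: 47.05
ee_pos: [0.5048, 0.1454, 0.1098]
eef_rot: [0.818, -0.575, -0.0, 0.0]
force: [-0.1, -0.3, -3.7]
width: 0.334
grasp_force: 30.0
```

Request:
servo_tool --deltas '[[[0,0,0],[0,0,0.05],1],[[0,0,0],[0,0,0],1]]'

```text
t: 47.3
ee_pos: [0.5048, 0.1454, 0.106]
eef_rot: [0.818, -0.575, -0.0, 0.0]
force: [-0.2, 0.0, -4.4]
width: 0.332
grasp_force: 30.0
```

Request:
servo_tool --deltas '[[[0,0,0],[0,0,0.02],1],[[0,0,0],[0,0,0],1]]'

```text
t: 47.55
ee_pos: [0.5051, 0.1456, 0.1048]
eef_rot: [0.818, -0.575, 0.0, -0.0]
force: [-0.0, 0.3, -3.5]
width: 0.333
grasp_force: 30.0
```

Request:
servo_tool --deltas '[[[0,0,0],[0,0,0.02],1],[[0,0,0],[0,0,0],1]]'

```text
t: 47.8
ee_pos: [0.5052, 0.1456, 0.1045]
eef_rot: [0.818, -0.575, 0.0, -0.0]
force: [-3.9, -0.2, 4.7]
width: 0.333
grasp_force: 30.0
```

Request:
servo_tool --deltas '[[[0,0,0],[0,0,0.01],1],[[0,0,0],[0,0,0],1]]'

```text
t: 48.05
ee_pos: [0.5052, 0.1456, 0.1044]
eef_rot: [0.818, -0.575, 0.0, -0.0]
force: [-4.7, -0.2, 9.6]
width: 0.332
grasp_force: 30.0
```

Seated at exactly the expected height (0.1045). Release and rise.

Request:
servo_tool --deltas '[[[0,0,0],[0,0,-0.01],0.3],[[0,0,0],[0,0,0],0.3],[[0,0,0],[0,0,0],0.3],[[0,0,0],[0,0,0],0.3],[[0,0,0],[0,0,0],0.3],[[0,0,0],[0,0,-0.4],0.3],[[0,0,0],[0,0,-0.6],0.3],[[0,0,0],[0,0,-0.3],0.5]]'

```text
t: 49.05
ee_pos: [0.506, 0.146, 0.2033]
eef_rot: [0.818, -0.575, 0.001, -0.002]
force: [0.2, 0.2, -0.4]
width: 0.646
grasp_force: 0.0
```

```bash

python3 plan.py ".5732 .296 .16 -70 1 4"
```

```text
t 49.0 [0.506  0.146  0.2033] psi -70.2 tilt 0.004 w 0.646
[[[-0.001,0,-0.001],[-0.39,-0.38,0.15],1.0],[[-0.001,0,-0.001],[-0.4,-0.38,0.14],1.0],[[-0.001,0,-0.001],[-0.39,-0.38,0.15],1.0],[[-0.002,0,-0.001],[-0.4,-0.38,0.14],1.0],[[0,0,0],[0,0,0],1.0],[[0,0,0],[0,0,0],1.0],[[0,0,0],[0,0,0],1.0],[[0,0,0],[0,0,0],1.0]]
```

```bash

python3 plan.py ".5733 .296 .14 -11 1 3"
```

```text
t 49.0 [0.506  0.146  0.2033] psi -70.2 tilt 0.004 w 0.646
[[[-0.001,-0,-0.188],[-0.23,-0.22,0.12],1.0],[[-0.001,-0,-0.188],[-0.19,-0.25,0.12],1.0],[[-0.001,-0,-0.188],[-0.15,-0.27,0.12],1.0],[[-0,-0,-0.188],[-0.11,-0.29,0.12],1.0],[[-0,-0.001,-0.188],[-0.07,-0.31,0.12],1.0],[[-0.001,-0,-0.187],[-0.02,-0.31,0.12],1.0],[[-0,-0.001,-0.188],[0.03,-0.31,0.13],1.0],[[0,0,0],[0,0,0],1.0]]
[[[0,0,0],[0,0,0],1.0],[[0,0,0],[0,0,0],1.0]]
```

Request:
servo_tool --deltas '[[[0,0,-0.188],[-0.23,-0.22,0],1],[[0,0,-0.188],[-0.19,-0.25,0.1],1],[[0,0,-0.188],[-0.15,-0.27,0.12],1],[[0,0,-0.188],[-0.11,-0.29,0.14],1],[[0,0,-0.188],[-0.07,-0.31,0.15],1],[[0,0,-0.188],[-0.02,-0.31,0.16],1],[[0,0,-0.188],[0.03,-0.31,0.17],1],[[0,0,0],[0,0,0],1]]'

```text
t: 50.05
ee_pos: [0.5721, 0.2961, 0.1359]
eef_rot: [0.995, -0.095, -0.001, 0.001]
force: [-0.0, -0.7, 0.4]
width: 0.005
grasp_force: 0.0
```

Request:
servo_tool --deltas '[[[0,0,0],[0,0,0],1],[[0,0,0],[0,0,0],1],[[0,0,0],[0,0,0],1]]'

```text
t: 50.42
ee_pos: [0.5724, 0.295, 0.1386]
eef_rot: [0.995, -0.096, 0.0, -0.0]
force: [0.1, 0.4, -0.7]
width: 0.005
grasp_force: 0.0
```

```bash

python3 plan.py ".5733 .296 .105 -11 1 1";python3 -c "
from h import *
save('side','s7',(120,70,300,230),3.2);save('top','t7',(90,135,270,245),3.2)
a=cv2.imread('pics/s7.png');b=cv2.imread('pics/t7.png');cv2.imwrite('pics/j7.png',cv2.resize(np.vstack([a,b]),None,fx=.68,fy=.68))"
```

```text
t 50.4 [0.5724 0.295  0.1386] psi -11.0 tilt 0.001 w 0.005
[[[-0.001,-0.001,-0],[0.01,-0.01,0.45],1.0],[[0,0,0],[0,0,0],1.0]]
```

View pics/j7.png

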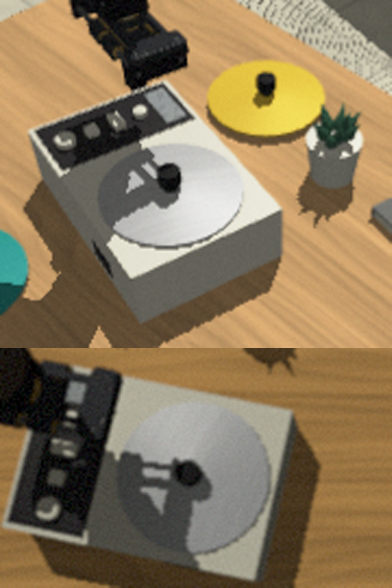

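The lid is level and home on the housing, and the shut gripper is over the power key. Press it by steps.

Request:
servo_tool --deltas '[[[0,0,0],[0.01,-0.01,0.25],1],[[0,0,0],[0,0,0.22],1],[[0,0,0],[0,0,0],1],[[0,0,0],[0,0,0],1]]'

```text
t: 51.02
ee_pos: [0.5736, 0.2961, 0.1029]
eef_rot: [0.995, -0.095, 0.0, -0.0]
force: [-0.0, -0.4, 0.6]
width: 0.006
grasp_force: 0.0
```

Request:
servo_tool --deltas '[[[0,0,0],[0,0,0.05],1],[[0,0,0],[0,0,0.05],1],[[0,0,0],[0,0,0],1]]'

```text
t: 51.4
ee_pos: [0.5738, 0.2964, 0.0957]
eef_rot: [0.995, -0.095, 0.001, -0.0]
force: [-0.9, 0.0, 3.4]
width: 0.005
grasp_force: 1.6
```

Request:
servo_tool --deltas '[[[0,0,0],[0,0,0.03],1],[[0,0,0],[0,0,0.02],1],[[0,0,0],[0,0,0],1],[[0,0,0],[0,0,0],1]]'

```text
t: 51.9
ee_pos: [0.5738, 0.2964, 0.0934]
eef_rot: [0.995, -0.095, 0.001, -0.0]
force: [-2.7, -0.0, 9.0]
width: 0.002
grasp_force: 4.9
```

Request:
servo_tool --deltas '[[[0,0,0],[0,0,-0.2],1],[[0,0,0],[0,0,-0.2],1],[[0,0,0],[0,0,0],1],[[0,0,0],[0,0,0],1]]'

```text
t: 52.4
ee_pos: [0.5728, 0.2957, 0.1208]
eef_rot: [0.995, -0.096, -0.001, 0.0]
force: [0.1, 0.2, -0.1]
width: 0.008
grasp_force: 0.0
```

```bash

python3 plan.py ".5386 .3035 .122 -11 1 2" ".5386 .3035 .102 -11 1 2"
```

```text
t 52.4 [0.5728 0.2957 0.1208] psi -11.0 tilt 0.001 w 0.008
[[[0.001,0.001,0],[-0.47,-0.01,-0.02],1.0],[[0,0,0],[0,0,0],1.0],[[0,0,0],[0,0,0],1.0],[[-0,0,0],[0,-0,0.27],1.0],[[0,0,0],[0,0,0],1.0],[[0,0,0],[0,0,0],1.0]]
```

Request:
servo_tool --deltas '[[[0,0,0],[-0.24,-0.01,0],1],[[0,0,0],[-0.23,0,0],1],[[0,0,0],[0,0,0],1],[[0,0,0],[0,0,0.22],1],[[0,0,0],[0,0,0],1],[[0,0,0],[0,0,0],1]]'

```text
t: 53.15
ee_pos: [0.539, 0.3032, 0.1042]
eef_rot: [0.995, -0.096, -0.0, 0.0]
force: [0.0, -0.7, -0.1]
width: 0.006
grasp_force: 0.0
```

Request:
servo_tool --deltas '[[[0,0,0],[0,0,0.05],1],[[0,0,0],[0,0,0.05],1],[[0,0,0],[0,0,0],1]]'

```text
t: 53.52
ee_pos: [0.5391, 0.3035, 0.0975]
eef_rot: [0.995, -0.096, 0.0, -0.0]
force: [1.0, -0.8, 2.1]
width: 0.005
grasp_force: 1.0
```

Request:
servo_tool --deltas '[[[0,0,0],[0,0,0.04],1],[[0,0,0],[0,0,0.03],1],[[0,0,0],[0,0,0],1],[[0,0,0],[0,0,0],1]]'

```text
t: 54.02
ee_pos: [0.5391, 0.3035, 0.0934]
eef_rot: [0.995, -0.095, 0.001, -0.0]
force: [-1.1, -0.8, 7.2]
width: 0.009
grasp_force: 3.8
```

Request:
servo_tool --deltas '[[[0,0,0],[0,0,0.01],1],[[0,0,0],[0,0,0],1],[[0,0,0],[0,0,-0.2],1],[[0,0,0],[0,0,-0.25],1],[[0,0,0],[0,0,0],1],[[0,0,0],[0,0,0],1]]'

```text
t: 54.78
ee_pos: [0.5382, 0.3031, 0.1242]
eef_rot: [0.995, -0.096, -0.001, 0.0]
force: [-0.4, -0.4, -0.4]
width: 0.006
grasp_force: 0.0
```

```bash

python3 plan.py ".4655 .318 .122 -11 1 2" ".4655 .318 .104 -11 1 2"
```

```text
t 54.8 [0.5382 0.3031 0.1242] psi -11.0 tilt 0.002 w 0.006
[[[0.001,0.001,0],[-0.49,-0,0.02],1.0],[[0,0.001,0],[-0.5,-0.01,0.01],1.0],[[0,0,0],[0,0,0],1.0],[[0,0,0],[0,0,0],1.0],[[0,-0,0],[0,0,0.24],1.0],[[0,0,0],[0,0,0],1.0],[[0,0,0],[0,0,0],1.0]]
```

Request:
servo_tool --deltas '[[[0,0,0],[-0.49,0,0],1],[[0,0,0],[-0.5,-0.01,0],1],[[0,0,0],[0,0,0],1],[[0,0,0],[0,0,0],1],[[0,0,0],[0,0,0.24],1],[[0,0,0],[0,0,0],1],[[0,0,0],[0,0,0],1]]'

```text
t: 55.65
ee_pos: [0.4668, 0.3183, 0.1071]
eef_rot: [0.995, -0.096, 0.0, 0.0]
force: [-0.6, -0.4, 1.0]
width: 0.004
grasp_force: 0.0
```

Request:
servo_tool --deltas '[[[0,0,0],[0,0,0.05],1],[[0,0,0],[0,0,0.05],1],[[0,0,0],[0,0,0],1]]'

```text
t: 56.02
ee_pos: [0.4659, 0.3182, 0.0993]
eef_rot: [0.995, -0.096, -0.0, 0.0]
force: [0.2, 0.0, -0.1]
width: 0.008
grasp_force: 0.0
```

Request:
servo_tool --deltas '[[[0,0,0],[0,0,0.04],1],[[0,0,0],[0,0,0.04],1],[[0,0,0],[0,0,0.01],1],[[0,0,0],[0,0,0],1],[[0,0,0],[0,0,0],1]]'

```text
t: 56.65
ee_pos: [0.4663, 0.3185, 0.0935]
eef_rot: [0.995, -0.095, 0.0, -0.0]
force: [-0.6, -0.3, 4.6]
width: 0.003
grasp_force: 2.6
```

Request:
servo_tool --deltas '[[[0,0,0],[0,0,0.02],1],[[0,0,0],[0,0,0.01],1],[[0,0,0],[0,0,0],1],[[0,0,0],[0,0,0],1]]'

```text
t: 57.15
ee_pos: [0.4663, 0.3185, 0.0932]
eef_rot: [0.995, -0.095, 0.001, -0.0]
force: [-5.4, -2.1, 15.8]
width: 0.002
grasp_force: 7.7
```

Request:
servo_tool --deltas '[[[0,0,0],[0,0,-0.3],1],[[0,0,0],[0,0,-0.6],1],[[0,0,0],[0,0,-0.6],1],[[0,0,0],[0,0,-0.3],1],[[0,0,0],[0,0,0],1],[[0,0,0],[0,0,0],1],[[0,0,0],[0,0,0],1]]'

```text
t: 58.02
ee_pos: [0.4655, 0.3178, 0.2238]
eef_rot: [0.995, -0.096, -0.001, 0.001]
force: [1.0, 0.2, -0.2]
width: 0.008
grasp_force: 0.0
```

```bash
python3 -c "
from h import *
print(close_job())"
```

```text
the job is handed in; nothing more can be done
None
```

I handed the job in at about 58 s: all five pocket things are in the chamber, the lid is back on and fully home, and power, programme and start were each pressed fully down in that order and released. The hand-in gave no pass or fail result.

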